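# Line up lidded parts boxes by height and stack the flat one

### The job

Line up the grey lidded parts boxes on the outlines of the plywood board by height, each squarely in the middle of its own outline: the second lowest of the four next to the steel post, then the second tallest, then the tallest next to the rubber pad. Stack the flattest box on the tallest one, the same way round, so that its feet sit fully in the pockets of that lid.

Things in the scene. Friction and masses are not known exactly. Their poses are not given: they have to be found in the camera images.
- row_board: Plywood board fixed on the table, 90 (x) by 370 (y) by 12 mm. Origin: centre of its underside; y along the row. Flat top with three flush black outlines, 70 (x) by 90 mm (y), centres at x = 0, y = -100, 0, +100 mm: the places of the row. At y = -167 and +167 mm stand the post and the pad, either way round.
- end_post: Round steel post with a knob head, 68 mm high, foot 32 mm wide, fixed on one end of the board, 67 mm beyond the nearest outline's centre. The row begins here (lower box). Origin: centre of its foot, on the board's top.
- end_pad: Low round black rubber pad, 14 mm high, 32 mm wide, fixed on the board's other end, where the tallest box goes. Origin: centre of its underside, on the board's top.
- tub_flat: Flattest of four grey lidded boxes (lid fixed): 28 mm high overall; lid band (top 14 mm) 60 (x) by 80 mm (y), grip its 60 mm; body 54 by 74 mm. Feet 10 mm wide, rounded, 4 mm high at x = +-20, y = +-30 mm; lid pockets above them, 17 mm square, 4.5 mm deep. Origin: centre of underside at foot bottom, z up; half turn alike. With feet in the tallest box's pockets: origin 70 mm above that box's.
- tub_low: Second lowest of four grey lidded boxes (lid fixed): 42 mm high overall; lid band (top 14 mm) 60 (x) by 80 mm (y), grip its 60 mm; body 54 by 74 mm. Feet 10 mm wide, rounded, 4 mm high at x = +-20, y = +-30 mm; lid pockets above them, 17 mm square, 4.5 mm deep. Origin: centre of underside at foot bottom, z up; half turn alike.
- tub_mid: Second tallest of four grey lidded boxes (lid fixed): 58 mm high overall; lid band (top 14 mm) 60 (x) by 80 mm (y), grip its 60 mm; body 54 by 74 mm. Feet 10 mm wide, rounded, 4 mm high at x = +-20, y = +-30 mm; lid pockets above them, 17 mm square, 4.5 mm deep. Origin: centre of underside at foot bottom, z up; half turn alike.
- tub_tall: Tallest of four grey lidded boxes (lid fixed): 74 mm high overall; lid band (top 14 mm) 60 (x) by 80 mm (y), grip its 60 mm; body 54 by 74 mm. Feet 10 mm wide, rounded, 4 mm high at x = +-20, y = +-30 mm; lid pockets above them, 17 mm square, 4.5 mm deep. Origin: centre of underside at foot bottom, z up; half turn alike.

How it is judged (in metres and radians):
At the end, for the whole second after the job is handed in: Low, mid and tall box upright on the board in that order from post to pad, each within 12 mm of its outline centre (x and y) and 0.17 rad of square; flat box on the tall one, feet in the pockets (origins 67 to 72.5 mm apart in height, 8 mm sideways, 0.17 rad); all at rest (((y of end_post in the frame of row_board above 0 m and x of tub_low in the frame of row_board between -0.012 and 0.012 m and y of tub_low in the frame of row_board between 0.088 and 0.112 m and x of tub_mid in the frame of row_board between -0.012 and 0.012 m and y of tub_mid in the frame of row_board between -0.012 and 0.012 m and x of tub_tall in the frame of row_board between -0.012 and 0.012 m and y of tub_tall in the frame of row_board between -0.112 and -0.088 m) or (y of end_post in the frame of row_board below 0 m and x of tub_low in the frame of row_board between -0.012 and 0.012 m and y of tub_low in the frame of row_board between -0.112 and -0.088 m and x of tub_mid in the frame of row_board between -0.012 and 0.012 m and y of tub_mid in the frame of row_board between -0.012 and 0.012 m and x of tub_tall in the frame of row_board between -0.012 and 0.012 m and y of tub_tall in the frame of row_board between 0.088 and 0.112 m)) and z of tub_low in the frame of row_board between 0.008 and 0.015 m and angle between the x axis of each of tub_low, tub_mid, tub_tall and the x axis of row_board, either way round below 0.17 rad and z of tub_mid in the frame of row_board between 0.008 and 0.015 m and z of tub_tall in the frame of row_board between 0.008 and 0.015 m and horizontal distance between tub_flat and tub_tall below 0.008 m and z of tub_flat in the frame of tub_tall between 0.067 and 0.0725 m and angle between the x axis of tub_flat and the x axis of tub_tall, either way round below 0.17 rad and angle between each of tub_low, tub_mid, tub_tall, tub_flat's own z axis and vertical below 0.05 rad and linear speed of each of tub_low, tub_mid, tub_tall, tub_flat below 0.02 m/s and angular speed of each of tub_low, tub_mid, tub_tall, tub_flat below 0.1 rad/s); the robot touches nothing.
It also fails if it takes over 109 s, if anything falls off the work surface, if the arm or the gripper's body presses on something with over 40 N, if the wrist force passes 120 N, or if a joint passes its speed limit or range.

### The arm

A 6-joint arm with a two-finger parallel gripper is mounted at the origin on a cart in front of the work surface, level with it; the furniture and walls round the work are solid. World frame = base frame: x ahead of the robot, y to its left, z up, the work surface at z = 0. Lengths are in m, angles in degrees, forces in N, time in s.
With the tool pointing down it reaches from about 0.325 to 0.775 m from the base axis. Payload 5.5 kg.
Tool frame: the origin (TCP) lies at the very end of the fingers, on their centre line; the grasp point (between the pads) lies 19 mm behind it; z points along the fingers, y is the direction in which the jaws open and shut (so a half turn about z gives the same grasp; the last joint's range is limited). The gripper opens to 85 mm and grips with 20 to 120 N. Pads are 22 mm wide; open, the fingers measure 114 mm over their backs; the gripper's body (76 mm by 85 mm) begins 54 mm behind the grasp point. The pads swing forward as they close: fully open they stand 13 mm farther back than shut.
Start: joints at [71.694, 5.22, 70.514, -0, 104.267, -3.249], TCP at [0.156, 0.579, 0.231] pointing down, gripper open.
Joint ranges: [-164.24, 164.24], [-49.07, 125.15], [9.68, 141.18], [-86.29, 266.29], [3.28, 154.24], [-151.56, 151.56]. Speed limits (degrees/s): [147.25, 147.25, 172.46, 180, 180, 180].

### API

Orientations are given as [roll, pitch, yaw] about the fixed x, y, z axes, in that order (R = Rz(yaw) Ry(pitch) Rx(roll)).
In Python, from cell import arm gives the robot as it stands.
- The arm moves only by the tool arm_command, never from a script. Its argument "commands" is a list of rows, each an object of numbers: "x", "y", "z": the shift along the tool's x, y, z in mm; "rx", "ry", "rz": the turn, a rotation vector about the tool's x, y, z in degrees; "gripper": the opening, from 0 (shut) to 1 (fully open). In form: [{"x": .., "y": .., "z": .., "rx": .., "ry": .., "rz": .., "gripper": ..}, ...]. A call has exactly 10 rows; each row is the pose to reach, as a shift and turn from the pose commanded when the call began, along the tool's axes at that moment; what a row does not reach only later rows make up. A row lasts 1/10 s, in which the tool goes at most 50 mm and 8.59 degrees, less where a joint would pass 70% of its speed; a pose out of reach is approached as far as the arm can. A call with a gripper value outside its range is refused whole. The fingers move at their own pace and stop on an object; the grip force is fixed at half the most. Time passes only in rows, so rows that repeat a pose let the fingers close, or fill a call up. It gives the time, the measured TCP pose, the force and the opening at its end, in the units of the state.
- arm.get_obs(): the state, without advancing time (a new reading comes with each control period).
- arm.snapshot(name): name is "side" or "top" or "wrist"; returns the picture (480x640x3 uint8, red, green, blue); there is no depth.
- arm.calibration(name): a dict with "fx", "fy", "cx", "cy" (pixels), "D" ([k1, k2, p1, p2, k3] as OpenCV has them; the pictures are not rectified), "R" (3x3) and "t" (3): a world point X has camera coordinates R X + t. Camera axes: x right, y down, z forward; pixel columns grow to the right and rows downward; lengths in m; the calibration is good to about 2 mm. A picture is of the moment at which its call begins: read the wrist's pose just before it. calibration takes no time and is no camera call; for the wrist camera it gives the pose at the moment of the call.
- arm.job_done(): hands the job in, once; it reports no verdict.
The state is a dict: "clock": time; "joint_pos": joint angles; "qd": joint speeds; "joint_torque": joint torques, N m; "tool_pos": TCP position; "ee_rot": TCP orientation; "wrist_force": force on the tool from outside, world axes, zero at the start; "ft_torque": the same for the moment, N m; "grip_width": opening from 0.0 (shut) to 1.0 (fully open).
Only numpy, scipy, OpenCV 4.12 (cv2) and the standard library are available. Lean on these libraries where they do the work, as an engineer would, in place of code of your own. Each camera call takes 0.05 s, during which the arm holds its last target.

## Working session

There is one attempt and no reset: what is moved stays moved. The work goes in short steps, Python scripts to look and compute and a tool call to move; the robot and the scene stay as the last step left them, time stands still between calls to the robot, and variables do not carry over. Pictures are saved under pics/ and viewed, and the job is handed in when it is done.

Besides the shell and the picture viewer there is one more tool, called as name(argument=value, ...) on one line, values as JSON. arm_command: Moves the arm, as the interface text tells. Its arguments: {"type":"object","properties":{"commands":{"type":"array","items":{"type":"object","properties":{"x":{"type":"number"},"y":{"type":"number"},"z":{"type":"number"},"rx":{"type":"number"},"ry":{"type":"number"},"rz":{"type":"number"},"gripper":{"type":"number"}}}}},"required":["commands"]}

```bash
mkdir -p pics; ls
cat > h.py <<'E'
import numpy as np, cv2
from cell import arm
def cal(n):
    c=arm.calibration(n); K=np.array([[c['fx'],0,c['cx']],[0,c['fy'],c['cy']],[0,0,1.]]); return K,np.array(c['D'],float),np.array(c['R'],float),np.array(c['t'],float)
def px2plane(c,uv,z):
    K,D,R,t=c
    p=cv2.undistortPoints(np.array(uv,float).reshape(-1,1,2),K,D).reshape(-1,2)
    d=np.c_[p,np.ones(len(p))]@R; o=-R.T@t
    return o+d*((z-o[2])/d[:,2])[:,None]
def proj(c,X):
    K,D,R,t=c
    return cv2.projectPoints(np.array(X,float).reshape(-1,3),cv2.Rodrigues(R)[0],t,K,D)[0].reshape(-1,2)
E
python3 - <<'E'
from h import *
o=arm.get_obs(); print(o)
for n in ['side','top','wrist']:
    c=cal(n); im=arm.snapshot(n); cv2.imwrite(f'pics/{n}0.png',im[:,:,::-1]); print(n,(-c[2].T@c[3]).round(3),c[2].round(2).tolist(),c[0][0,0])
E
```

```text
pics
{'clock': 0.0, 'joint_pos': array([ 7.16956635e+01,  5.26273213e+00,  7.05828176e+01,  1.04477886e-03,
        1.04266213e+02, -3.24867146e+00]), 'qd': array([-0.04886833, -0.03603715, -0.11743579, -0.13940272,  0.14630934,
        0.00375299]), 'joint_torque': array([-2.11693368e-04, -4.58758771e+01, -4.18007290e+01, -2.23516231e-04,
        1.25452399e-02,  2.25255752e-05]), 'tool_pos': array([0.15576093, 0.57913525, 0.23014555]), 'ee_rot': array([-1.79888474e+02, -7.34497226e-03,  1.64944584e+02]), 'wrist_force': array([-0.10218604, -0.27017338, -0.36633518]), 'ft_torque': array([0.02818756, 0.04036439, 0.00795017]), 'grip_width': 0.9991646410641841}
side [ 0.847 -1.013  0.705] [[0.94, 0.35, 0.02], [0.21, -0.5, -0.84], [-0.28, 0.79, -0.54]] 603.1713496784055
top [ 0.446 -0.054  0.955] [[0.01, -1.0, -0.0], [-1.0, -0.01, -0.09], [0.09, 0.0, -1.0]] 442.26898686464705
wrist [0.079 0.601 0.373] [[0.26, 0.97, -0.0], [0.92, -0.25, 0.31], [0.3, -0.08, -0.95]] 366.429617582387
```

View pics/top0.png

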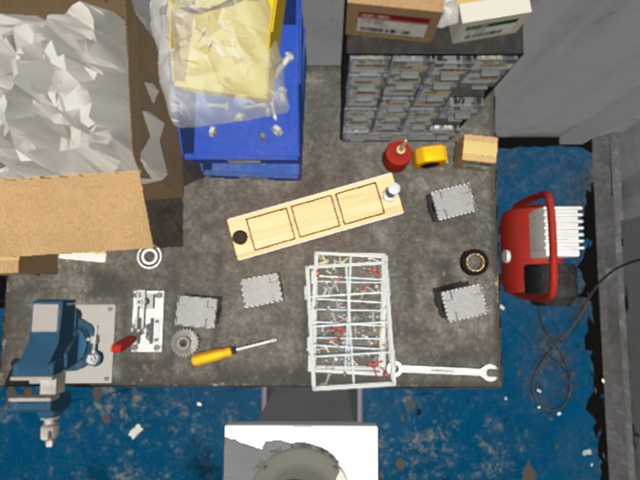

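View pics/side0.png

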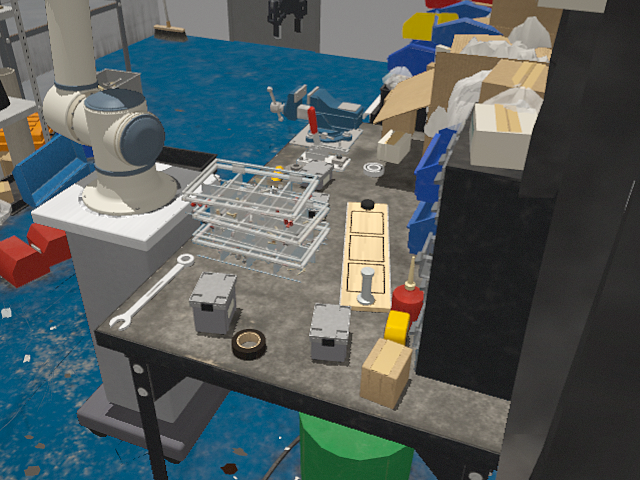

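View pics/wrist0.png

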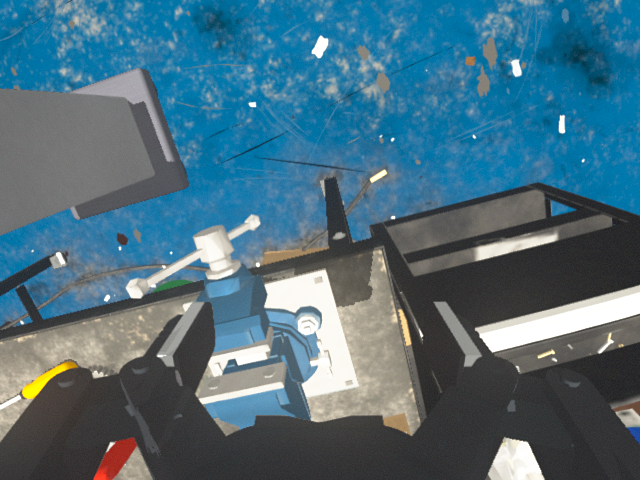

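Run:
```python
import cv2
t=cv2.imread('pics/top0.png'); s=cv2.imread('pics/side0.png')
cv2.imwrite('pics/tz1.png',cv2.resize(t[160:400,130:330],None,fx=3,fy=2.5*1.0,interpolation=cv2.INTER_CUBIC)[:600])
cv2.imwrite('pics/tz2.png',cv2.resize(t[170:330,300:500],None,fx=3.5,fy=3.5,interpolation=cv2.INTER_CUBIC))
cv2.imwrite('pics/sz1.png',cv2.resize(s[150:370,180:430],None,fx=2.7,fy=2.7,interpolation=cv2.INTER_CUBIC))
```

```text
(no output)
```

View pics/tz1.png

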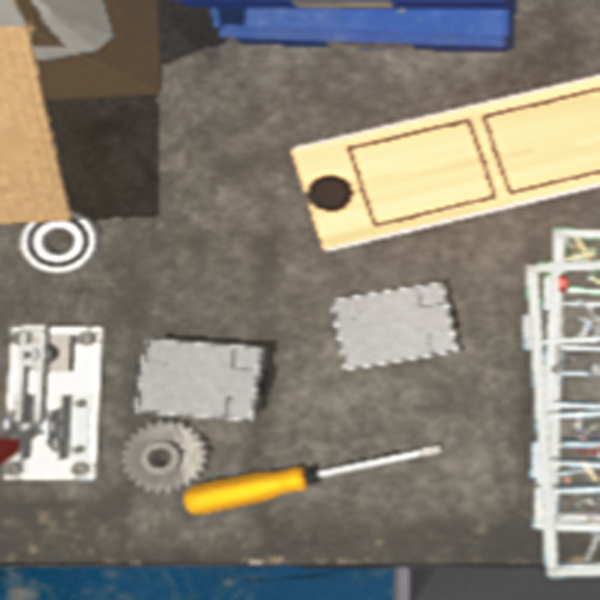

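View pics/tz2.png

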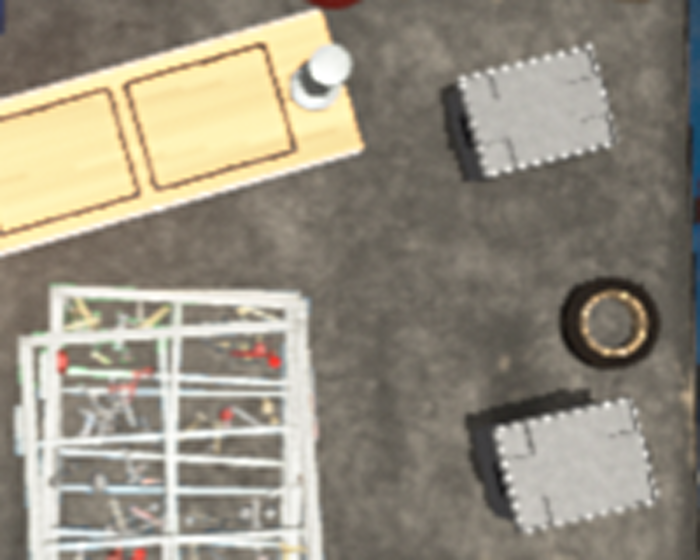

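View pics/sz1.png

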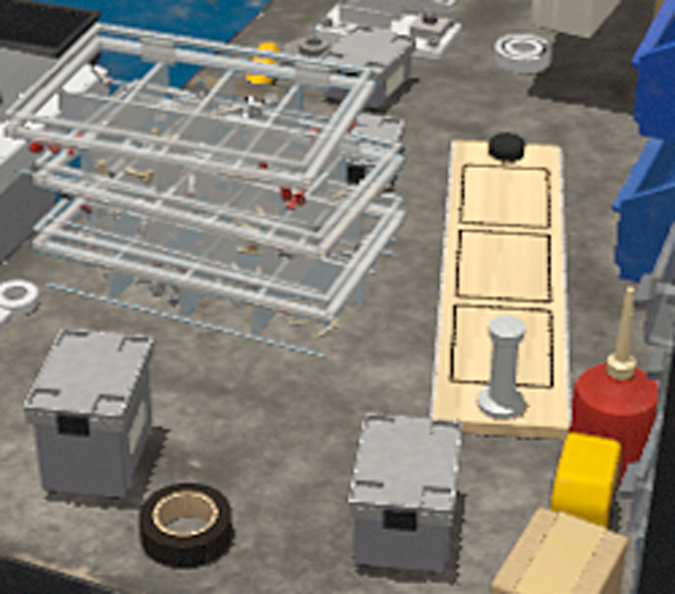

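```bash
cat > det.py <<'E'
from h import *
def lids(im,rois,lo=140,hi=200):
    hsv=cv2.cvtColor(im,cv2.COLOR_RGB2HSV); g=cv2.cvtColor(im,cv2.COLOR_RGB2GRAY)
    m=((hsv[...,1]<25)&(g>lo)&(g<250)).astype(np.uint8)*255
    out=[]
    for (x0,y0,x1,y1) in rois:
        mm=np.zeros_like(m); mm[y0:y1,x0:x1]=m[y0:y1,x0:x1]
        mm=cv2.morphologyEx(mm,cv2.MORPH_CLOSE,np.ones((5,5)))
        cs,_=cv2.findContours(mm,cv2.RETR_EXTERNAL,cv2.CHAIN_APPROX_NONE)
        c=max(cs,key=cv2.contourArea); r=cv2.minAreaRect(c); out.append((r,cv2.contourArea(c),c))
    return out,m
E
python3 - <<'E'
from det import *
im=cv2.imread('pics/top0.png')[:,:,::-1].copy()
c=cal('top')
out,m=lids(im,[(168,285,226,332),(236,268,288,312),(425,178,480,225),(435,278,492,325)])
for n,(r,a,ct) in zip('ABCD',out):
    print(n,r,a, im[int(r[0][1]),int(r[0][0])])
    for h in (.028,.042,.058,.074):
        q=px2plane(c,ct.reshape(-1,2),h)[:,:2]*1000
        R=cv2.minAreaRect(q.astype(np.float32)); print('   ',h,np.round(R[0],1),np.round(R[1],1),round(R[2],1))
v=cv2.cvtColor(m,cv2.COLOR_GRAY2BGR)
cv2.imwrite('pics/m.png',v)
E
```

```text
A ((195.47560119628906, 313.780517578125), (39.89293670654297, 34.13206481933594), 4.969740867614746) 1132.5 [193 190 183]
    0.028 [381.8 218.4] [81.9 69.8] 85.6
    0.042 [382.8 214.3] [80.7 68.7] 85.6
    0.058 [383.9 209.6] [79.3 67.5] 85.6
    0.074 [385.  204.9] [77.9 66.3] 85.6
B ((260.7499694824219, 290.25), (29.417421340942383, 39.419342041015625), 78.69007110595703) 1077.5 [205 200 194]
    0.028 [430.8  84.2] [61.2 81.2] 11.5
    0.042 [431.   82.1] [60.2 80. ] 11.5
    0.058 [431.3  79.7] [59.2 78.6] 11.5
    0.074 [431.6  77.3] [58.1 77.2] 11.5
C ((453.29412841796875, 201.1764678955078), (30.559494018554688, 39.77584457397461), 75.96376037597656) 1104.0 [191 188 182]
    0.028 [ 620.8 -320.5] [65.1 84.3] 14.4
    0.042 [ 618.2 -316.5] [64.1 83.1] 14.4
    0.058 [ 615.2 -311.9] [63.  81.6] 14.4
    0.074 [ 612.2 -307.3] [61.9 80.2] 14.4
D ((464.5444030761719, 302.8594970703125), (32.29673385620117, 41.85456848144531), 75.52970886230469) 1220.5 [200 197 191]
    0.028 [ 407.9 -339.1] [65.8 87.1] 13.5
    0.042 [ 408.5 -334.8] [64.8 85.8] 13.5
    0.058 [ 409.1 -329.8] [63.7 84.3] 13.5
    0.074 [ 409.8 -324.9] [62.5 82.8] 13.5
```

View pics/m.png

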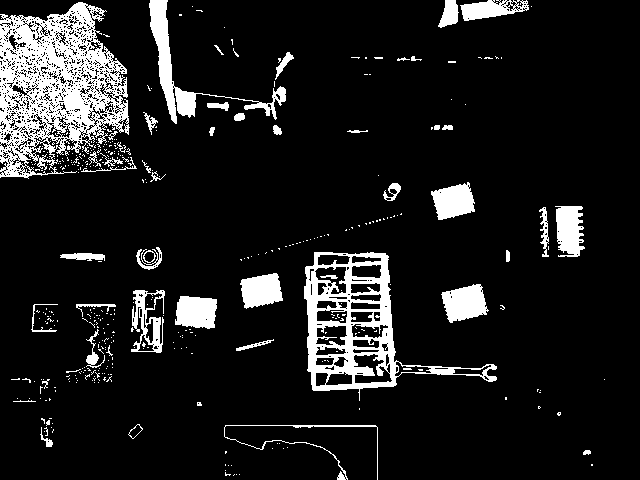

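Run:
```python
from det import *
im=cv2.imread('pics/top0.png')[:,:,::-1].copy()
s=cv2.imread('pics/side0.png')[:,:,::-1].copy()
c=cal('top'); cs=cal('side')
# board wood mask
hsv=cv2.cvtColor(im,cv2.COLOR_RGB2HSV)
m=((hsv[...,0]>12)&(hsv[...,0]<30)&(hsv[...,1]>50)&(hsv[...,2]>150)).astype(np.uint8)*255
mm=np.zeros_like(m); mm[168:268,220:410]=m[168:268,220:410]
mm=cv2.morphologyEx(mm,cv2.MORPH_CLOSE,np.ones((7,7)))
k=max(cv2.findContours(mm,cv2.RETR_EXTERNAL,cv2.CHAIN_APPROX_NONE)[0],key=cv2.contourArea)
q=px2plane(c,k.reshape(-1,2),.012)[:,:2]*1000
R=cv2.minAreaRect(q.astype(np.float32)); print('board',R)
# holes: outline interiors
g=cv2.cvtColor(im,cv2.COLOR_RGB2GRAY)
mw=m.copy(); mw[:168]=0; mw[268:]=0; mw[:,:220]=0; mw[:,410:]=0
n,l,st,ce=cv2.connectedComponentsWithStats(mw,connectivity=4)
for i in range(1,n):
    if st[i,4]>300:
        kk=np.argwhere(l==i)[:,::-1]; q=px2plane(c,kk,.012)[:,:2]*1000
        print(st[i],np.round(q.mean(0),1),cv2.minAreaRect(q.astype(np.float32)))
# side lids
out,ms=lids(s,[(188,270,240,310),(308,303,354,336)],lo=150)
for n,(r,a,ct) in zip('DC',out): print(n,r,a)
cv2.imwrite('pics/ms.png',ms)
def tri(p,q):
    f=lambda cc,u: cv2.undistortPoints(np.array(u,float).reshape(1,1,2),cc[0],cc[1]).reshape(2,1)
    X=cv2.triangulatePoints(np.c_[c[2],c[3]],np.c_[cs[2],cs[3]],f(c,p),f(cs,q)); return (X[:3]/X[3]).ravel()
to,_=lids(im,[(435,278,492,325),(425,178,480,225)])
for n,a,b in zip('DC',to,out): 
    for k in range(1):
        M=lambda ct:(lambda z:(z['m10']/z['m00'],z['m01']/z['m00']))(cv2.moments(ct))
        print(n,tri(M(a[2]),M(b[2])).round(4))
```

```text
board ((590.7977294921875, -26.5517578125), (91.70091247558594, 373.35333251953125), 16.616621017456055)
[ 227  173  177   88 6637] [589.7 -24.7] ((590.7977294921875, -26.5517578125), (91.70091247558594, 373.35333251953125), 16.616621017456055)
D ((212.4286651611328, 287.3708801269531), (41.999656677246094, 33.65260314941406), 10.885526657104492) 1002.0
C ((329.5, 319.0), (32.0, 41.0), 90.0) 1080.5
D [ 0.4085 -0.3251  0.0735]
C [ 0.614  -0.3118  0.0583]
```

Run:
```python
import cv2
t=cv2.imread('pics/top0.png')
cv2.imwrite('pics/tz3.png',cv2.resize(t[280:370,160:240],None,fx=6.5,fy=6.5,interpolation=cv2.INTER_CUBIC))
s=cv2.imread('pics/side0.png')
cv2.imwrite('pics/sz3.png',cv2.resize(s[145:225,280:360],None,fx=7,fy=7,interpolation=cv2.INTER_CUBIC))
```

```text
(no output)
```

View pics/tz3.png

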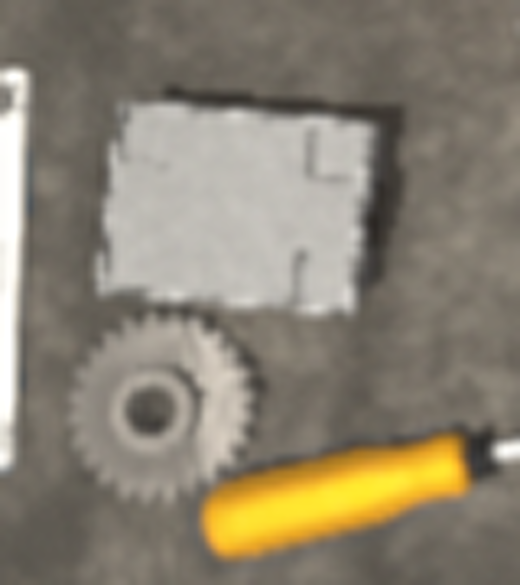

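View pics/sz3.png

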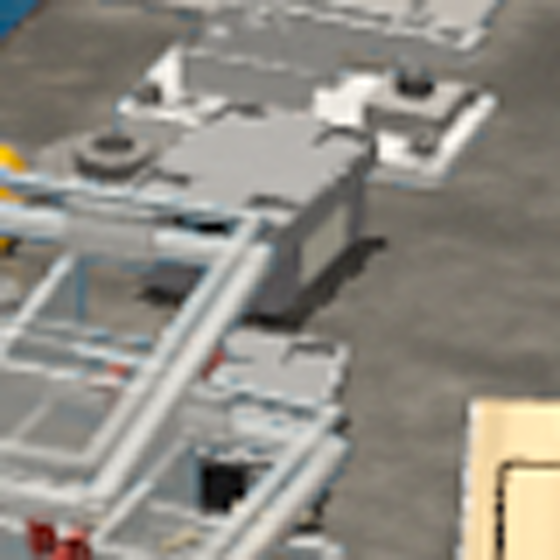

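```bash
cat >> h.py <<'E'
from scipy.spatial.transform import Rotation as Ro
def go(x,y,z,yaw):
    o=arm.get_obs(); p=np.array(o['tool_pos'])*1000; R=Ro.from_euler('xyz',o['ee_rot'],degrees=True)
    d=R.inv().apply(np.array([x,y,z])-p); T=Ro.from_euler('xyz',[180,0,yaw],degrees=True)
    rv=(R.inv()*T).as_rotvec(degrees=True)
    print('t',round(o['clock'],2),'tcp',p.round(1),np.round(o['ee_rot'],2),'F',np.round(o['wrist_force'],1),'g',round(o['grip_width'],3))
    print('  to',(x,y,z,yaw),'shift',d.round(1),'rot',rv.round(2))
E
python3 - <<'E'
from h import *
c=cal('top')
z=np.array([(125,103),(375,125),(357,312),(98,293)],float); p=(z+.5)/6.5-.5+[160,280]
q=px2plane(c,p,.042)[:,:2]*1000; print(q.round(1),q.mean(0).round(1))
for a,b in ((0,1),(3,2),(0,3),(1,2)):
    d=q[b]-q[a]; print(np.hypot(*d).round(1),np.degrees(np.arctan2(d[1],d[0])).round(1))
g=px2plane(c,[((165.5)/6.5-.5+160,(408.5)/6.5-.5+280)],.01)*1000; print('gear',g.round(1), 90/6.5*(.945/442)*1000)
ctr=q.mean(0)
print('rack top?')
go(ctr[0],ctr[1]-18,130,86)
E
```

```text
[[419.6 249.6]
 [413.1 170.9]
 [354.9 174.8]
 [360.6 255.8]] [387.1 212.8]
79.0 -94.8
81.2 -94.0
59.4 174.0
58.3 176.1
gear [[321.  243.8  10. ]] 29.603202227636615
rack top?
t 0.15 tcp [155.8 579.2 230.4] [-179.92   -0.    164.94] F [-0.2  0.2 -0.1] g 1.0
  to (np.float64(387.0511449228314), np.float64(194.76260321566124), 130, 86) shift [-323.2 -311.   100.8] rot [-7.000e-02  6.000e-02  7.894e+01]
```

arm_command(commands=[{"x":-322,"y":-310,"z":0,"rz":79,"gripper":1},{"x":-322,"y":-310,"z":0,"rz":79,"gripper":1},{"x":-322,"y":-310,"z":0,"rz":79,"gripper":1},{"x":-322,"y":-310,"z":0,"rz":79,"gripper":1},{"x":-322,"y":-310,"z":0,"rz":79,"gripper":1},{"x":-322,"y":-310,"z":0,"rz":79,"gripper":1},{"x":-322,"y":-310,"z":0,"rz":79,"gripper":1},{"x":-322,"y":-310,"z":0,"rz":79,"gripper":1},{"x":-322,"y":-310,"z":0,"rz":79,"gripper":1},{"x":-322,"y":-310,"z":50,"rz":79,"gripper":1}])

```text
$.commands[0]: bad value
```

Run:
```python
from h import *
go(385.7,194.9,100,85.4)
cv2.imwrite('pics/w1.png',arm.snapshot('wrist')[:,:,::-1])
```

```text
t 0.15 tcp [155.8 579.2 230.4] [-179.92   -0.    164.94] F [-0.2  0.2 -0.1] g 1.0
  to (385.7, 194.9, 100, 85.4) shift [-321.8 -311.2  130.8] rot [-7.000e-02  6.000e-02  7.954e+01]
```

View pics/w1.png

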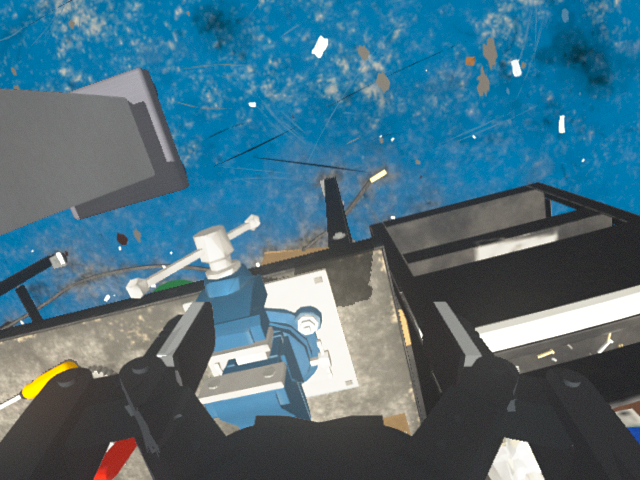

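arm_command(commands=[{"x":-322,"y":-310,"z":0,"rx":0,"ry":0,"rz":79,"gripper":1},{"x":-322,"y":-310,"z":0,"rx":0,"ry":0,"rz":79,"gripper":1},{"x":-322,"y":-310,"z":0,"rx":0,"ry":0,"rz":79,"gripper":1},{"x":-322,"y":-310,"z":0,"rx":0,"ry":0,"rz":79,"gripper":1},{"x":-322,"y":-310,"z":0,"rx":0,"ry":0,"rz":79,"gripper":1},{"x":-322,"y":-310,"z":0,"rx":0,"ry":0,"rz":79,"gripper":1},{"x":-322,"y":-310,"z":0,"rx":0,"ry":0,"rz":79,"gripper":1},{"x":-322,"y":-310,"z":0,"rx":0,"ry":0,"rz":79,"gripper":1},{"x":-322,"y":-310,"z":0,"rx":0,"ry":0,"rz":79,"gripper":1},{"x":-322,"y":-310,"z":50,"rx":0,"ry":0,"rz":79,"gripper":1}])

```text
clock: 1.2
tool_pos: [0.3915, 0.1929, 0.1876]
ee_rot: [179.3, -0.2, 85.2]
wrist_force: [1.5, 0.7, 0.1]
grip_width: 1.001
```

Run:
```python
from h import *
go(385.7,194.9,100,85.4)
cv2.imwrite('pics/w2.png',arm.snapshot('wrist')[:,:,::-1])
```

```text
t 1.2 tcp [391.5 192.9 187.6] [179.26  -0.23  85.23] F [1.5 0.7 0.1] g 1.001
  to (385.7, 194.9, 100, 85.4) shift [ 1.2 -7.1 87.5] rot [ 0.74 -0.23 -0.17]
```

View pics/w2.png

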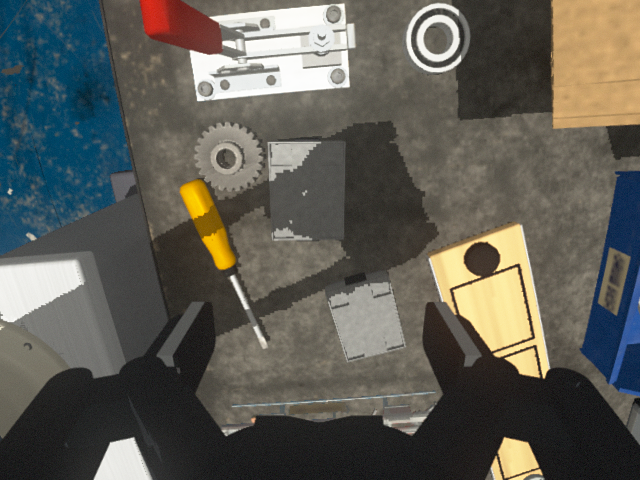

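Run:
```python
from h import *
c=cal('wrist')
print('A',proj(c,[[.3871,.2128,.042]]).round(0),'B',proj(c,[[.4308,.0842,.028]]).round(0),'tcp',proj(c,[[.3915,.193,.1876]]).round(0),'undertcp',proj(c,[[.3915,.193,.04]]).round(0))
# A corners seen: lid (270,142),(345,142),(345,240),(272,240)
print((px2plane(c,[(308,191)],.042)*1000).round(1),(px2plane(c,[(366,318)],.028)*1000).round(1))
print((px2plane(c,[(228,157)],.01)*1000).round(1))
```

```text
A [[323. 197.]] B [[382. 330.]] tcp [[337. 326.]] undertcp [[330. 221.]]
[[376.5 218.1  42. ]] [[416.9  97.3  28. ]]
[[311.5 245.2  10. ]]
```

Run:
```python
from h import *
go(385.7,194.9,100,85.4)
c=cal('wrist')
im=arm.snapshot('wrist')
cv2.imwrite('pics/w3.png',im[:,:,::-1])
go(385.7,194.9,100,85.4)
P=proj(c,[[.3871,.2128,.042],[.4308,.0842,.028],[.5908,-.0266,.012],[.5622,.0692,.012]]);print(P)
v=im[:,:,::-1].copy()
for p in P: cv2.drawMarker(v,tuple(int(a) for a in p),(0,0,255),0,12,1)
cv2.imwrite('pics/w3m.png',v)
```

```text
t 1.25 tcp [384.1 192.4 170.4] [-179.37    0.34   85.42] F [ -3.5  -0.1 -14.8] g 0.999
  to (385.7, 194.9, 100, 85.4) shift [ 3.   2.1 70.3] rot [-0.63  0.34  0.02]
t 1.3 tcp [382.7 193.4 171.9] [-179.15    0.41   85.74] F [-0.5  0.3 -2.2] g 1.004
  to (385.7, 194.9, 100, 85.4) shift [ 2.2  3.9 71.8] rot [-0.85  0.41  0.34]
[[322.68872921 196.8718966 ]
 [381.91224906 329.56683736]
 [531.67906029 398.75030523]
 [515.75082711 323.32513688]]
```

View pics/w3m.png

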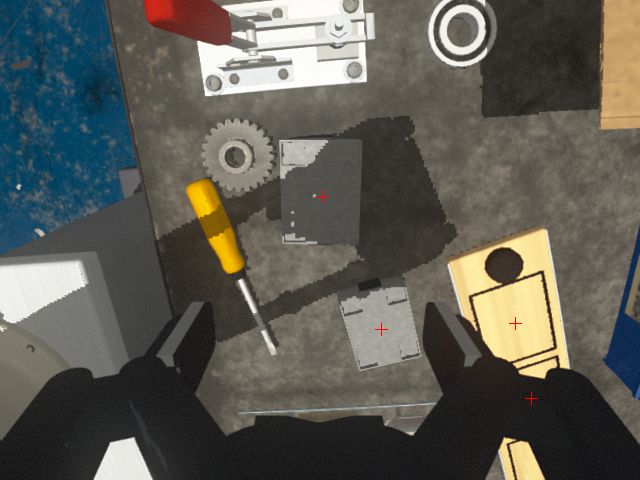

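arm_command(commands=[{"x":0,"y":0,"z":20,"rx":0,"ry":0,"rz":0,"gripper":1},{"x":0,"y":0,"z":50,"rx":0,"ry":0,"rz":0,"gripper":1},{"x":0,"y":0,"z":80,"rx":0,"ry":0,"rz":0,"gripper":1},{"x":0,"y":0,"z":105,"rx":0,"ry":0,"rz":0,"gripper":1},{"x":0,"y":0,"z":115,"rx":0,"ry":0,"rz":0,"gripper":1},{"x":0,"y":0,"z":120,"rx":0,"ry":0,"rz":0,"gripper":1},{"x":0,"y":0,"z":120,"rx":0,"ry":0,"rz":0,"gripper":1},{"x":0,"y":0,"z":120,"rx":0,"ry":0,"rz":0,"gripper":1},{"x":0,"y":0,"z":120,"rx":0,"ry":0,"rz":0,"gripper":1},{"x":0,"y":0,"z":120,"rx":0,"ry":0,"rz":0,"gripper":1}])

```text
clock: 2.3
tool_pos: [0.3868, 0.1966, 0.0623]
ee_rot: [179.9, -0.0, 85.9]
wrist_force: [-0.4, -0.7, -0.3]
grip_width: 1.0
```

Run:
```python
from h import *
go(385.7,194.9,14,85.4)
c=cal('wrist')
im=arm.snapshot('wrist')
P=proj(c,[[.3871,.2128,.042],[.4308,.0842,.028],[.5622,.0692,.012]]);print(P)
v=im[:,:,::-1].copy()
for p in P: cv2.drawMarker(v,tuple(int(a) for a in p),(0,0,255),0,12,1)
cv2.imwrite('pics/w4.png',v)
```

```text
t 2.3 tcp [386.8 196.6  62.3] [ 1.7992e+02 -4.0000e-02  8.5940e+01] F [-0.4 -0.7 -0.3] g 1.0
  to (385.7, 194.9, 14, 85.4) shift [-1.8 -1.  48.3] rot [ 0.08 -0.04  0.54]
[[317.29140119 255.77374796]
 [400.50253089 430.94140123]
 [579.0561501  411.58408791]]
```

View pics/w4.png

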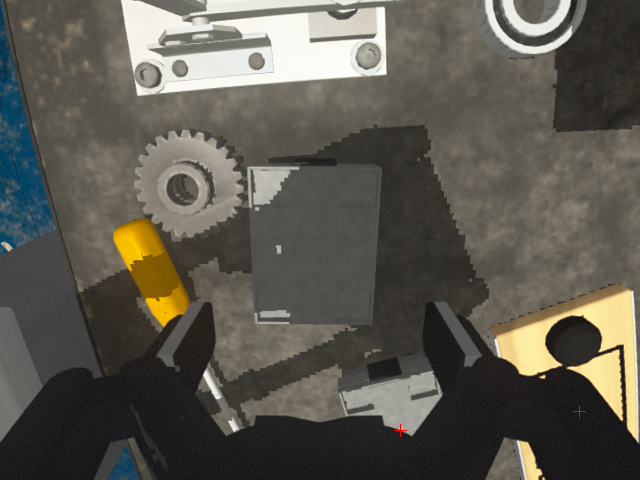

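Run:
```python
from h import *
c=cal('wrist')
print((px2plane(c,[(314,245)],.042)*1000).round(1)); print((px2plane(c,[(574,341)],.026)*1000).round(1),(px2plane(c,[(188,185)],.01)*1000).round(1))
ct=cal('top'); print((px2plane(ct,[(239,237.5)],.026)*1000).round(1))
go(385.7,194.9,14,85.4)
```

```text
[[385.8 218.4  42. ]]
[[535.1 140.8  26. ]] [[319.1 246.1  10. ]]
[[541.1 132.6  26. ]]
t 2.35 tcp [386.7 196.5  62.1] [ 1.7994e+02 -3.0000e-02  8.5940e+01] F [-0.4  0.2 -0.7] g 1.002
  to (385.7, 194.9, 14, 85.4) shift [-1.7 -0.9 48.1] rot [ 0.06 -0.03  0.54]
```

arm_command(commands=[{"x":0,"y":-0.5,"z":15,"rx":0,"ry":0,"rz":0.5,"gripper":1},{"x":0,"y":-0.5,"z":30,"rx":0,"ry":0,"rz":0.5,"gripper":1},{"x":0,"y":-0.5,"z":42,"rx":0,"ry":0,"rz":0.5,"gripper":1},{"x":0,"y":-0.5,"z":48,"rx":0,"ry":0,"rz":0.5,"gripper":1},{"x":0,"y":-0.5,"z":48,"rx":0,"ry":0,"rz":0.5,"gripper":1},{"x":0,"y":-0.5,"z":48,"rx":0,"ry":0,"rz":0.5,"gripper":0.6},{"x":0,"y":-0.5,"z":48,"rx":0,"ry":0,"rz":0.5,"gripper":0.6},{"x":0,"y":-0.5,"z":48,"rx":0,"ry":0,"rz":0.5,"gripper":0.5},{"x":0,"y":-0.5,"z":48,"rx":0,"ry":0,"rz":0.5,"gripper":0.3},{"x":0,"y":-0.5,"z":48,"rx":0,"ry":0,"rz":0.5,"gripper":0.3}])

```text
clock: 3.35
tool_pos: [0.3865, 0.1967, 0.0142]
ee_rot: [179.9, -0.0, 85.4]
wrist_force: [0.7, -0.3, 3.3]
grip_width: 0.688
```

Run:
```python
from h import *
go(385.7,194.9,14,85.4)
im=arm.snapshot('wrist')
cv2.imwrite('pics/w5.png',im[:,:,::-1])
```

```text
t 3.35 tcp [386.5 196.7  14.2] [ 1.7989e+02 -5.0000e-02  8.5440e+01] F [ 0.7 -0.3  3.3] g 0.688
  to (385.7, 194.9, 14, 85.4) shift [-1.8 -0.7  0.2] rot [ 0.11 -0.05  0.04]
```

View pics/w5.png

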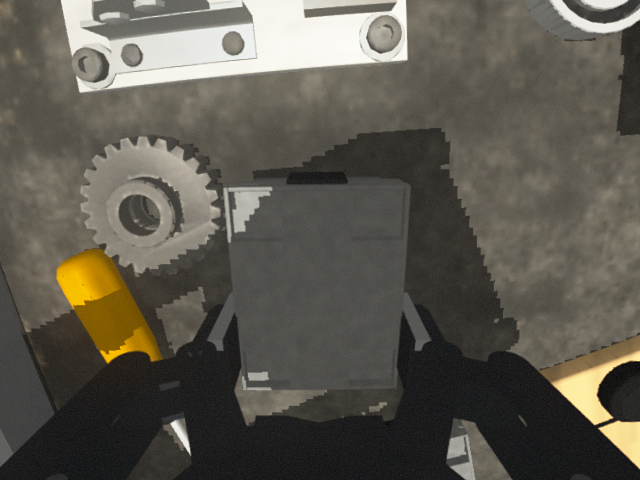

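Run:
```python
from h import *
go(560,70,164,106.6)
go(624,-138,164,106.6)
c=cal('top'); print(px2plane(c,[(388,254),(315,252)],.12).round(3))
```

```text
t 3.4 tcp [386.6 196.7  14.2] [ 1.7989e+02 -5.0000e-02  8.5440e+01] F [ 0.5 -0.2  4.7] g 0.688
  to (560, 70, 164, 106.6) shift [-112.4  183.3 -149.5] rot [  0.12  -0.03 -21.16]
t 3.4 tcp [386.6 196.7  14.2] [ 1.7989e+02 -5.0000e-02  8.5440e+01] F [ 0.5 -0.2  4.7] g 0.688
  to (624, -138, 164, 106.6) shift [-314.6  263.6 -149.5] rot [  0.12  -0.03 -21.16]
[[ 0.502 -0.169  0.12 ]
 [ 0.505 -0.031  0.12 ]]
```

arm_command(commands=[{"x":0,"y":0,"z":-20,"rx":0,"ry":0,"rz":0,"gripper":0.3},{"x":0,"y":0,"z":-60,"rx":0,"ry":0,"rz":0,"gripper":0.3},{"x":0,"y":0,"z":-110,"rx":0,"ry":0,"rz":0,"gripper":0.3},{"x":0,"y":20,"z":-150,"rx":0,"ry":0,"rz":-4,"gripper":0.3},{"x":-25,"y":55,"z":-160,"rx":0,"ry":0,"rz":-8,"gripper":0.3},{"x":-45,"y":90,"z":-160,"rx":0,"ry":0,"rz":-12,"gripper":0.3},{"x":-70,"y":125,"z":-160,"rx":0,"ry":0,"rz":-16,"gripper":0.3},{"x":-92,"y":155,"z":-160,"rx":0,"ry":0,"rz":-20,"gripper":0.3},{"x":-112,"y":183,"z":-160,"rx":0,"ry":0,"rz":-21,"gripper":0.3},{"x":-140,"y":200,"z":-160,"rx":0,"ry":0,"rz":-21,"gripper":0.3}])

```text
clock: 4.4
tool_pos: [0.5748, 0.0403, 0.1714]
ee_rot: [-179.9, -0.1, 106.5]
wrist_force: [-0.6, 0.3, -2.5]
grip_width: 0.693
```

Run:
```python
from h import *
go(624,-138,90,106.6)
```

```text
t 4.4 tcp [574.8  40.3 171.4] [-1.7985e+02 -7.0000e-02  1.0650e+02] F [-0.6  0.3 -2.5] g 0.693
  to (624, -138, 90, 106.6) shift [-185.    -3.3   81.1] rot [-0.15 -0.07 -0.1 ]
```

arm_command(commands=[{"x":-40,"y":-1,"z":0,"rx":0,"ry":0,"rz":0,"gripper":0.3},{"x":-80,"y":-2,"z":0,"rx":0,"ry":0,"rz":0,"gripper":0.3},{"x":-120,"y":-3,"z":0,"rx":0,"ry":0,"rz":0,"gripper":0.3},{"x":-155,"y":-3,"z":0,"rx":0,"ry":0,"rz":0,"gripper":0.3},{"x":-175,"y":-3,"z":10,"rx":0,"ry":0,"rz":0,"gripper":0.3},{"x":-185,"y":-3,"z":30,"rx":0,"ry":0,"rz":0,"gripper":0.3},{"x":-185,"y":-3,"z":60,"rx":0,"ry":0,"rz":0,"gripper":0.3},{"x":-185,"y":-3,"z":85,"rx":0,"ry":0,"rz":0,"gripper":0.3},{"x":-185,"y":-3,"z":95,"rx":0,"ry":0,"rz":0,"gripper":0.3},{"x":-185,"y":-3,"z":100,"rx":0,"ry":0,"rz":0,"gripper":0.3}])

```text
clock: 5.4
tool_pos: [0.6225, -0.1364, 0.0708]
ee_rot: [-179.8, -0.1, 106.5]
wrist_force: [-0.7, 0.5, -1.5]
grip_width: 0.688
```

Run:
```python
from h import *
go(624,-138,27.5,106.6)
c=cal('wrist')
im=arm.snapshot('wrist')
cv2.imwrite('pics/w6.png',im[:,:,::-1])
go(624,-138,27.5,106.6)
```

```text
t 5.4 tcp [ 622.5 -136.4   70.8] [-1.7982e+02 -1.3000e-01  1.0648e+02] F [-0.7  0.5 -1.5] g 0.688
  to (624, -138, 27.5, 106.6) shift [-2.   1.2 43.3] rot [-0.18 -0.13 -0.12]
t 5.45 tcp [ 622.9 -136.6   71.5] [-1.7988e+02 -9.0000e-02  1.0648e+02] F [-0.8  0.3 -2.2] g 0.695
  to (624, -138, 27.5, 106.6) shift [-1.8  0.8 44. ] rot [-0.12 -0.09 -0.12]
```

View pics/w6.png

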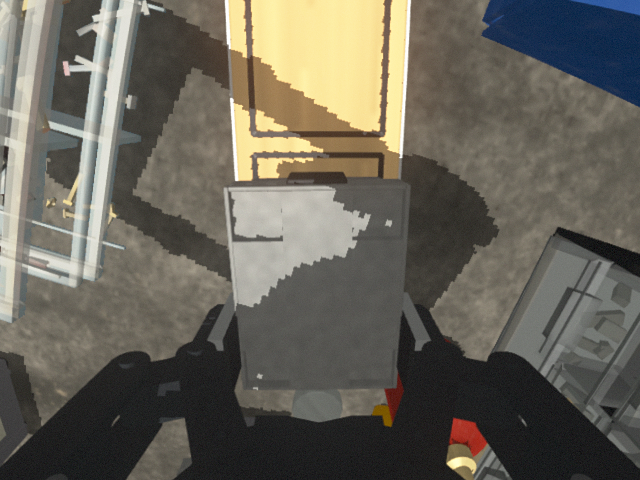

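Run:
```python
from h import *
c=cal('wrist')
ex=np.array([np.cos(np.radians(106.5)),np.sin(np.radians(106.5))]); n=np.array([ex[1],-ex[0]])
o=px2plane(c,[(252,157),(383,156)],.012)[:,:2]*1000
l=px2plane(c,[(226,188),(409,185),(245,388),(397,388)],.0996)[:,:2]*1000
for nm,q in (('out',o),('lid',l)): print(nm,q.round(1).tolist(),'along',(q@ex).round(1),'across',(q@n).round(1))
print(((px2plane(c,[(318,404)],.08)[:,:2]*1000)@ex).round(1))
t=np.array([622.9,-136.6]); print(t@ex,t@n)
```

```text
out [[571.2, -90.7], [639.7, -69.8]] along [-249.2 -248.6] across [521.9 593.5]
lid [[578.2, -89.1], [633.7, -71.6], [601.3, -163.9], [657.9, -147.0]] along [-249.6 -248.7 -327.9 -327.8] across [529.1 587.3 530.  589. ]
[-354.]
-307.8879339990686 558.4523167628415
```

arm_command(commands=[{"x":-3.5,"y":0,"z":10,"rx":0,"ry":0,"rz":0,"gripper":0.3},{"x":-3.5,"y":0,"z":22,"rx":0,"ry":0,"rz":0,"gripper":0.3},{"x":-3.5,"y":0,"z":33,"rx":0,"ry":0,"rz":0,"gripper":0.3},{"x":-3.5,"y":0,"z":40,"rx":0,"ry":0,"rz":0,"gripper":0.3},{"x":-3.5,"y":0,"z":43,"rx":0,"ry":0,"rz":0,"gripper":0.3},{"x":-3.5,"y":0,"z":45,"rx":0,"ry":0,"rz":0,"gripper":0.3},{"x":-3.5,"y":0,"z":45,"rx":0,"ry":0,"rz":0,"gripper":0.3},{"x":-3.5,"y":0,"z":45,"rx":0,"ry":0,"rz":0,"gripper":0.3},{"x":-3.5,"y":0,"z":45,"rx":0,"ry":0,"rz":0,"gripper":0.8},{"x":-3.5,"y":0,"z":45,"rx":0,"ry":0,"rz":0,"gripper":1}])

```text
clock: 6.45
tool_pos: [0.625, -0.1408, 0.0292]
ee_rot: [179.9, 0.0, 106.4]
wrist_force: [-0.3, -0.3, 0.1]
grip_width: 0.947
```

Run:
```python
from h import *
go(615.2,-311.9,200,104.4)
```

```text
t 6.45 tcp [ 625.  -140.8   29.2] [1.7993e+02 4.0000e-02 1.0644e+02] F [-0.3 -0.3  0.1] g 0.947
  to (615.2, -311.9, 200, 104.4) shift [-161.5  -57.6 -170.8] rot [0.07 0.04 2.04]
```

arm_command(commands=[{"x":0,"y":0,"z":-15,"rx":0,"ry":0,"rz":0,"gripper":1},{"x":0,"y":0,"z":-50,"rx":0,"ry":0,"rz":0,"gripper":1},{"x":0,"y":0,"z":-95,"rx":0,"ry":0,"rz":0,"gripper":1},{"x":-25,"y":-10,"z":-120,"rx":0,"ry":0,"rz":0,"gripper":1},{"x":-70,"y":-25,"z":-120,"rx":0,"ry":0,"rz":1,"gripper":1},{"x":-110,"y":-40,"z":-120,"rx":0,"ry":0,"rz":2,"gripper":1},{"x":-145,"y":-52,"z":-120,"rx":0,"ry":0,"rz":2,"gripper":1},{"x":-159,"y":-58,"z":-110,"rx":0,"ry":0,"rz":2,"gripper":1},{"x":-159,"y":-58,"z":-90,"rx":0,"ry":0,"rz":2,"gripper":1},{"x":-159,"y":-58,"z":-80,"rx":0,"ry":0,"rz":2,"gripper":1}])

```text
clock: 7.45
tool_pos: [0.6133, -0.3095, 0.1069]
ee_rot: [-179.9, -0.1, 104.4]
wrist_force: [0.2, 0.4, -0.9]
grip_width: 0.997
```

Run:
```python
from h import *
go(614,-309.5,31,104.4)
c=cal('wrist')
im=arm.snapshot('wrist')
v=im[:,:,::-1].copy()
P=proj(c,[[.6145,-.3118,.058]]); print(P)
cv2.drawMarker(v,tuple(int(a) for a in P[0]),(0,0,255),0,12,1)
cv2.imwrite('pics/w7.png',v)
t=arm.snapshot('top'); cv2.imwrite('pics/t7.png',t[:,:,::-1])
go(614,-309.5,31,104.4)
```

```text
t 7.45 tcp [ 613.3 -309.5  106.9] [-1.7994e+02 -9.0000e-02  1.0440e+02] F [ 0.2  0.4 -0.9] g 0.997
  to (614, -309.5, 31, 104.4) shift [-0.3  0.7 75.9] rot [-0.06 -0.09  0.  ]
[[319.67088732 268.28751405]]
t 7.55 tcp [ 613.1 -308.3  106.1] [-1.7985e+02 -1.7000e-01  1.0448e+02] F [0.4 0.2 0. ] g 1.004
  to (614, -309.5, 31, 104.4) shift [-1.6  0.8 75. ] rot [-0.15 -0.17  0.08]
```

View pics/w7.png

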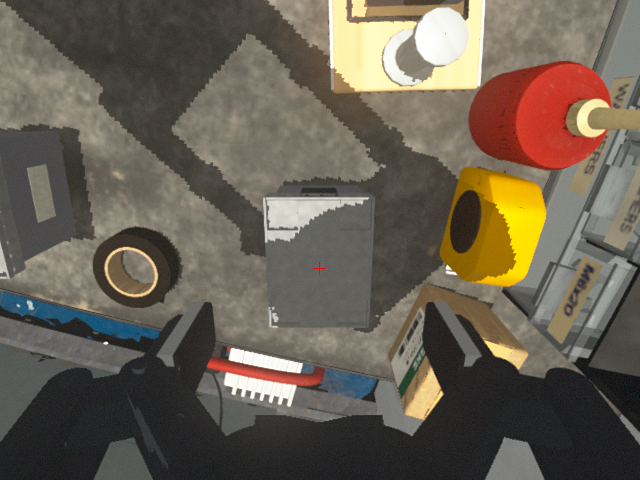

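View pics/t7.png

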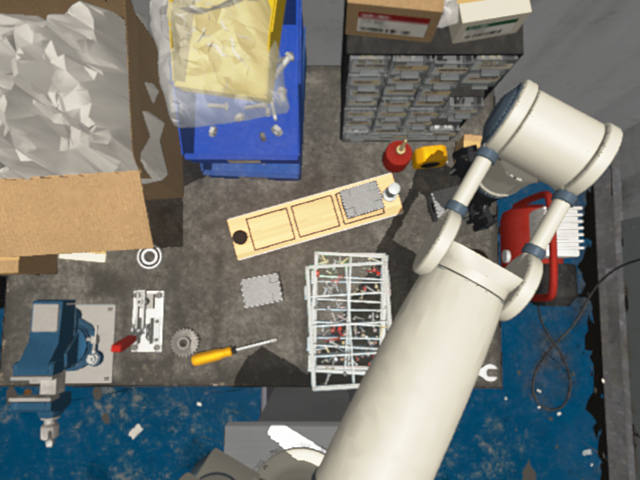

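Run:
```python
from det import *
c=cal('wrist')
q=px2plane(c,[(265,197),(375,195),(372,327),(270,327)],.058)[:,:2]*1000; print(q.round(1).tolist(),q.mean(0).round(1))
d=q[1]-q[0];print(np.degrees(np.arctan2(d[1],d[0])),np.hypot(*d)); d=q[0]-q[3];print(np.degrees(np.arctan2(d[1],d[0])),np.hypot(*d))
ct=cal('top')
im=cv2.imread('pics/t7.png')[:,:,::-1].copy()
o,m=lids(im,[(335,178,384,224)])
r,a,k=o[0]; qq=px2plane(ct,k.reshape(-1,2),.054)[:,:2]*1000; R=cv2.minAreaRect(qq.astype(np.float32)); print(R)
cv2.imwrite('pics/tz7.png',cv2.resize(im[170:260,220:410,::-1],None,fx=4.2,fy=4.2,interpolation=cv2.INTER_CUBIC))
go(q.mean(0)[0]-2.5,q.mean(0)[1]+9.7,31,104.4)
```

```text
[[575.6, -277.8], [632.0, -262.1], [654.1, -339.4], [594.8, -354.9]] [ 614.1 -308.5]
15.599439115615038 58.46861853404681
104.00028924881423 79.40130065053722
((624.794921875, -125.57186126708984), (67.20601654052734, 85.67521667480469), 18.391651153564453)
t 7.55 tcp [ 613.1 -308.3  106.1] [-1.7985e+02 -1.7000e-01  1.0448e+02] F [0.4 0.2 0. ] g 1.004
  to (np.float64(611.6428927707198), np.float64(-298.8430978185359), 31, 104.4) shift [ 9.3  1.1 75.1] rot [-0.15 -0.17  0.08]
```

View pics/tz7.png

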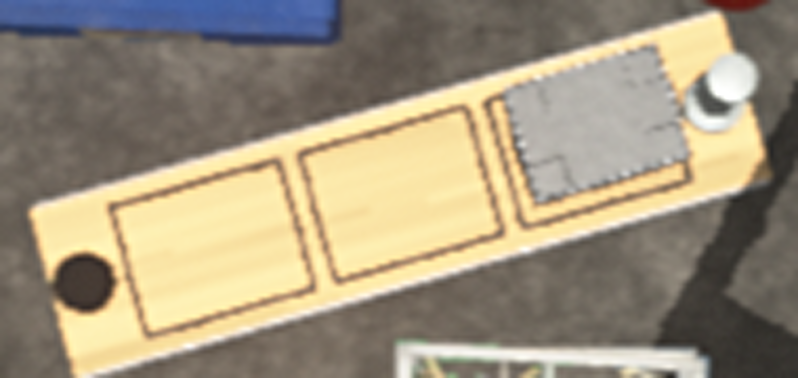

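Run:
```python
from h import *
ct=cal('top')
f=lambda z:(np.array(z,float)+.5)/4.2-.5+[220,170]
q=px2plane(ct,f([(505,87),(657,46),(689,158),(540,201)]),.054)[:,:2]*1000
print(q.round(1).tolist(),q.mean(0).round(1))
L={'low':[(690,183),(523,228),(487,98)],'mid':[(301,155),(467,108),(502,235),(337,281)],'tall':[(111,206),(279,162),(314,290),(150,335)]}
for n,z in L.items():
    o=px2plane(ct,f(z),.012)[:,:2]*1000
    ce=(o[0]+o[2])/2 if n=='low' else o.mean(0); print(n,ce.round(1), o.round(1).tolist())
```

```text
[[637.3, -79.2], [658.2, -154.0], [602.5, -169.5], [580.8, -96.5]] [ 619.7 -124.8]
low [ 618.6 -123.2] [[596.8, -175.3], [573.1, -89.8], [640.5, -71.1]]
mid [590.1 -27.6] [[610.3, 24.3], [635.2, -60.8], [569.5, -79.0], [545.4, 5.1]]
tall [561.9  68.4] [[583.3, 121.2], [606.6, 35.5], [540.7, 16.8], [517.2, 100.0]]
```

arm_command(commands=[{"x":9,"y":1,"z":10,"rx":0,"ry":0,"rz":0,"gripper":0.9},{"x":9,"y":1,"z":30,"rx":0,"ry":0,"rz":0,"gripper":0.9},{"x":9,"y":1,"z":50,"rx":0,"ry":0,"rz":0,"gripper":0.9},{"x":9,"y":1,"z":65,"rx":0,"ry":0,"rz":0,"gripper":0.9},{"x":9,"y":1,"z":75,"rx":0,"ry":0,"rz":0,"gripper":0.9},{"x":9,"y":1,"z":75,"rx":0,"ry":0,"rz":0,"gripper":0.9},{"x":9,"y":1,"z":75,"rx":0,"ry":0,"rz":0,"gripper":0.6},{"x":9,"y":1,"z":75,"rx":0,"ry":0,"rz":0,"gripper":0.5},{"x":9,"y":1,"z":75,"rx":0,"ry":0,"rz":0,"gripper":0.3},{"x":9,"y":1,"z":75,"rx":0,"ry":0,"rz":0,"gripper":0.3}])

```text
clock: 8.55
tool_pos: [0.6134, -0.301, 0.0348]
ee_rot: [179.9, 0.1, 104.4]
wrist_force: [0.9, 0.3, 3.5]
grip_width: 0.688
```

Run:
```python
from h import *
go(590.1-2.8,-27.6+9.6,160,106.5)
im=arm.snapshot('wrist')
cv2.imwrite('pics/w8.png',im[:,:,::-1])
```

```text
t 8.55 tcp [ 613.4 -301.    34.8] [1.7988e+02 1.0000e-01 1.0444e+02] F [0.9 0.3 3.5] g 0.688
  to (587.3000000000001, -18.0, 160, 106.5) shift [ 280.3   45.5 -125.5] rot [ 0.12  0.1  -2.06]
```

View pics/w8.png

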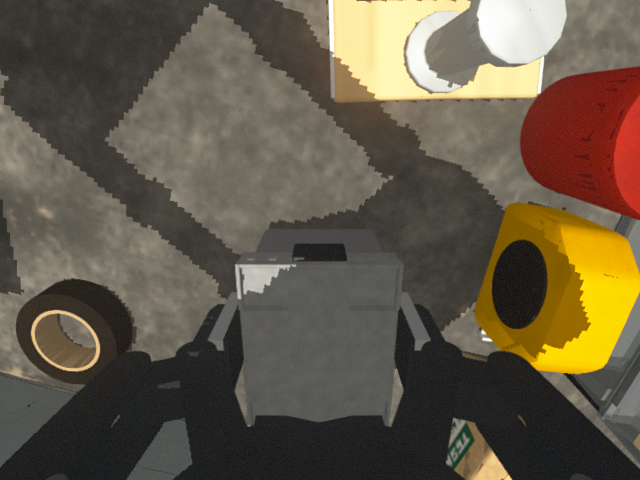

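arm_command(commands=[{"x":0,"y":0,"z":-20,"rx":0,"ry":0,"rz":0,"gripper":0.3},{"x":0,"y":0,"z":-60,"rx":0,"ry":0,"rz":0,"gripper":0.3},{"x":0,"y":0,"z":-105,"rx":0,"ry":0,"rz":0,"gripper":0.3},{"x":15,"y":5,"z":-130,"rx":0,"ry":0,"rz":0,"gripper":0.3},{"x":55,"y":15,"z":-135,"rx":0,"ry":0,"rz":-1,"gripper":0.3},{"x":100,"y":22,"z":-135,"rx":0,"ry":0,"rz":-2,"gripper":0.3},{"x":145,"y":30,"z":-135,"rx":0,"ry":0,"rz":-2,"gripper":0.3},{"x":190,"y":36,"z":-135,"rx":0,"ry":0,"rz":-2,"gripper":0.3},{"x":235,"y":41,"z":-135,"rx":0,"ry":0,"rz":-2,"gripper":0.3},{"x":265,"y":45,"z":-135,"rx":0,"ry":0,"rz":-2,"gripper":0.3}])

```text
clock: 9.6
tool_pos: [0.5891, -0.0299, 0.1678]
ee_rot: [-179.9, -0.1, 106.5]
wrist_force: [0.7, 0.2, -2.1]
grip_width: 0.685
```

Run:
```python
from h import *
go(587,-17.1,90,106.5)
```

```text
t 9.6 tcp [589.1 -29.9 167.8] [-1.7994e+02 -7.0000e-02  1.0654e+02] F [ 0.7  0.2 -2.1] g 0.685
  to (587, -17.1, 90, 106.5) shift [12.7  1.7 77.8] rot [-0.06 -0.07  0.04]
```

arm_command(commands=[{"x":12,"y":2,"z":5,"rx":0,"ry":0,"rz":0,"gripper":0.3},{"x":12,"y":2,"z":25,"rx":0,"ry":0,"rz":0,"gripper":0.3},{"x":12,"y":2,"z":50,"rx":0,"ry":0,"rz":0,"gripper":0.3},{"x":12,"y":2,"z":70,"rx":0,"ry":0,"rz":0,"gripper":0.3},{"x":12,"y":2,"z":80,"rx":0,"ry":0,"rz":0,"gripper":0.3},{"x":12,"y":2,"z":88,"rx":0,"ry":0,"rz":0,"gripper":0.3},{"x":12,"y":2,"z":90,"rx":0,"ry":0,"rz":0,"gripper":0.3},{"x":12,"y":2,"z":90,"rx":0,"ry":0,"rz":0,"gripper":0.3},{"x":12,"y":2,"z":90,"rx":0,"ry":0,"rz":0,"gripper":0.3},{"x":12,"y":2,"z":90,"rx":0,"ry":0,"rz":0,"gripper":0.3}])

```text
clock: 10.6
tool_pos: [0.5892, -0.0208, 0.0795]
ee_rot: [179.9, 0.0, 106.4]
wrist_force: [0.5, -0.3, -1.6]
grip_width: 0.686
```

Run:
```python
from h import *
c=cal('wrist')
go(587,-17.1,47.2,106.5)
cv2.imwrite('pics/w9.png',arm.snapshot('wrist')[:,:,::-1])
o=px2plane(c,[(320,240)],.012)
```

```text
t 10.6 tcp [589.2 -20.8  79.5] [1.7990e+02 4.0000e-02 1.0644e+02] F [ 0.5 -0.3 -1.6] g 0.686
  to (587, -17.1, 47.2, 106.5) shift [ 4.2 -1.1 32.2] rot [ 0.1   0.04 -0.06]
```

View pics/w9.png

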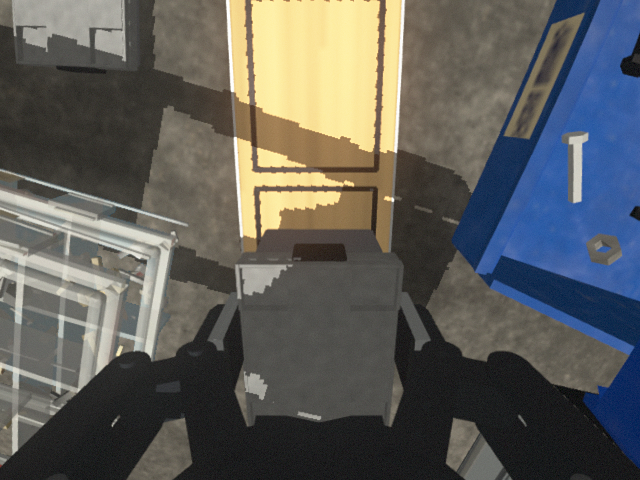

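Run:
```python
from h import *
c=cal('wrist')
ex=np.array([np.cos(np.radians(106.5)),np.sin(np.radians(106.5))]); n=np.array([ex[1],-ex[0]])
o=px2plane(c,[(257,188),(378,187),(252,171),(380,170)],.012)[:,:2]*1000
l=px2plane(c,[(236,265),(403,264)],.1027)[:,:2]*1000
for nm,q in (('out',o),('lid',l)): print(nm,'along',(q@ex).round(1),'across',(q@n).round(1))
t=np.array([589.2,-20.8]); print(t@ex,t@n, np.array([587,-17.1])@ex)
```

```text
out along [-147.2 -146.7 -137.3 -136.8] across [523.3 593.6 520.9 594.3]
lid along [-157.3 -157. ] across [529.8 588.9]
-187.28529158480964 559.0290686144978 -183.1128248074487
```

arm_command(commands=[{"x":4.5,"y":-1,"z":10,"rx":0,"ry":0,"rz":0,"gripper":0.3},{"x":4.5,"y":-1,"z":20,"rx":0,"ry":0,"rz":0,"gripper":0.3},{"x":4.5,"y":-1,"z":28,"rx":0,"ry":0,"rz":0,"gripper":0.3},{"x":4.5,"y":-1,"z":31,"rx":0,"ry":0,"rz":0,"gripper":0.3},{"x":4.5,"y":-1,"z":33,"rx":0,"ry":0,"rz":0,"gripper":0.3},{"x":4.5,"y":-1,"z":33,"rx":0,"ry":0,"rz":0,"gripper":0.3},{"x":4.5,"y":-1,"z":33,"rx":0,"ry":0,"rz":0,"gripper":0.3},{"x":4.5,"y":-1,"z":33,"rx":0,"ry":0,"rz":0,"gripper":0.8},{"x":4.5,"y":-1,"z":33,"rx":0,"ry":0,"rz":0,"gripper":1},{"x":4.5,"y":-1,"z":33,"rx":0,"ry":0,"rz":0,"gripper":1}])

```text
clock: 11.65
tool_pos: [0.5863, -0.0167, 0.0448]
ee_rot: [-180.0, -0.0, 106.4]
wrist_force: [0.4, -0.0, -0.4]
grip_width: 1.002
```

Run:
```python
from h import *
go(540,-230,200,103.5)
go(409,-323,150,103.5)
```

```text
t 11.65 tcp [586.3 -16.7  44.8] [-179.98   -0.    106.44] F [ 0.4 -0.  -0.4] g 1.002
  to (540, -230, 200, 103.5) shift [-191.5 -104.8 -155.1] rot [-0.02 -0.    2.94]
t 11.65 tcp [586.3 -16.7  44.8] [-179.98   -0.    106.44] F [ 0.4 -0.  -0.4] g 1.002
  to (409, -323, 150, 103.5) shift [-243.6 -256.8 -105.1] rot [-0.02 -0.    2.94]
```

arm_command(commands=[{"x":0,"y":0,"z":-15,"rx":0,"ry":0,"rz":0,"gripper":1},{"x":0,"y":0,"z":-60,"rx":0,"ry":0,"rz":0,"gripper":1},{"x":-10,"y":0,"z":-105,"rx":0,"ry":0,"rz":0,"gripper":1},{"x":-45,"y":-15,"z":-135,"rx":0,"ry":0,"rz":0,"gripper":1},{"x":-85,"y":-40,"z":-145,"rx":0,"ry":0,"rz":1,"gripper":1},{"x":-125,"y":-60,"z":-150,"rx":0,"ry":0,"rz":2,"gripper":1},{"x":-165,"y":-80,"z":-150,"rx":0,"ry":0,"rz":3,"gripper":1},{"x":-195,"y":-115,"z":-150,"rx":0,"ry":0,"rz":3,"gripper":1},{"x":-215,"y":-155,"z":-150,"rx":0,"ry":0,"rz":3,"gripper":1},{"x":-230,"y":-200,"z":-140,"rx":0,"ry":0,"rz":3,"gripper":1}])

```text
clock: 12.65
tool_pos: [0.4592, -0.2958, 0.1876]
ee_rot: [179.9, 0.2, 103.4]
wrist_force: [-0.3, -0.6, 0.6]
grip_width: 0.998
```

Run:
```python
from h import *
go(409,-323,120,103.5)
```

```text
t 12.65 tcp [ 459.2 -295.8  187.6] [1.7987e+02 1.7000e-01 1.0343e+02] F [-0.3 -0.6  0.6] g 0.998
  to (409, -323, 120, 103.5) shift [-14.6 -55.3  67.5] rot [ 0.13  0.17 -0.07]
```

arm_command(commands=[{"x":-8,"y":-30,"z":10,"rx":0,"ry":0,"rz":0,"gripper":1},{"x":-14,"y":-50,"z":35,"rx":0,"ry":0,"rz":0,"gripper":1},{"x":-14,"y":-55,"z":55,"rx":0,"ry":0,"rz":0,"gripper":1},{"x":-14,"y":-55,"z":65,"rx":0,"ry":0,"rz":0,"gripper":1},{"x":-14,"y":-55,"z":65,"rx":0,"ry":0,"rz":0,"gripper":1},{"x":-14,"y":-55,"z":65,"rx":0,"ry":0,"rz":0,"gripper":1},{"x":-14,"y":-55,"z":65,"rx":0,"ry":0,"rz":0,"gripper":1},{"x":-14,"y":-55,"z":65,"rx":0,"ry":0,"rz":0,"gripper":1},{"x":-14,"y":-55,"z":65,"rx":0,"ry":0,"rz":0,"gripper":1},{"x":-14,"y":-55,"z":65,"rx":0,"ry":0,"rz":0,"gripper":1}])

```text
clock: 13.65
tool_pos: [0.4097, -0.3202, 0.1206]
ee_rot: [180.0, 0.0, 103.5]
wrist_force: [0.5, -0.6, 0.4]
grip_width: 1.001
```

Run:
```python
from h import *
go(409,-323,50,103.5)
c=cal('wrist')
v=arm.snapshot('wrist')[:,:,::-1].copy()
P=proj(c,[[.409,-.325,.074]]); print(P)
cv2.drawMarker(v,tuple(int(a) for a in P[0]),(0,0,255),0,12,1)
cv2.imwrite('pics/w10.png',v)
t=arm.snapshot('top'); cv2.imwrite('pics/t10.png',t[:,:,::-1])
cv2.imwrite('pics/tz10.png',cv2.resize(t[170:260,220:410,::-1],None,fx=4.2,fy=4.2,interpolation=cv2.INTER_CUBIC))
go(409,-323,50,103.5)
```

```text
t 13.65 tcp [ 409.7 -320.2  120.6] [1.7998e+02 3.0000e-02 1.0346e+02] F [ 0.5 -0.6  0.4] g 1.001
  to (409, -323, 50, 103.5) shift [-2.5 -1.3 70.6] rot [ 0.02  0.03 -0.04]
[[315.42607378 272.82831934]]
t 13.75 tcp [ 409.5 -320.2  120.4] [1.8000e+02 1.0000e-02 1.0345e+02] F [-0.4 -0.2  0.4] g 1.001
  to (409, -323, 50, 103.5) shift [-2.5 -1.1 70.4] rot [ 0.    0.01 -0.05]
```

View pics/w10.png

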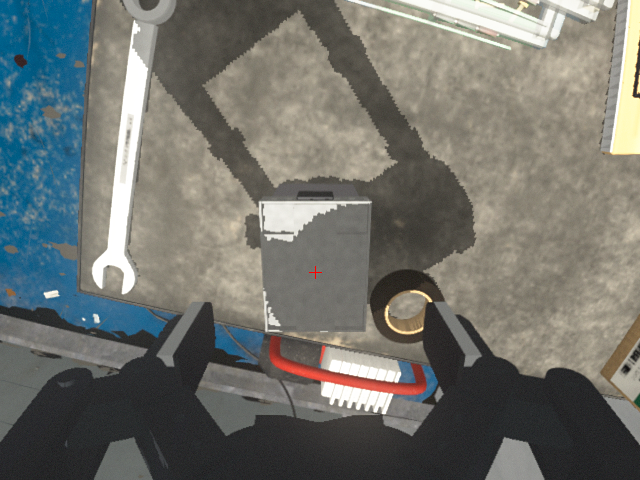

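View pics/tz10.png

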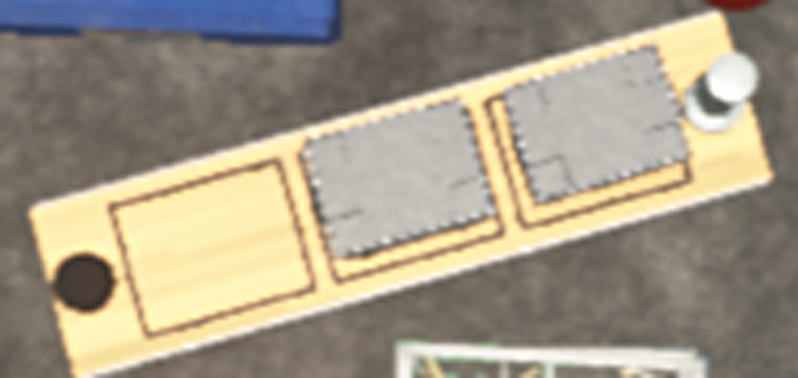

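arm_command(commands=[{"x":-3,"y":-1,"z":10,"rx":0,"ry":0,"rz":0,"gripper":1},{"x":-3,"y":-1,"z":30,"rx":0,"ry":0,"rz":0,"gripper":1},{"x":-3,"y":-1,"z":50,"rx":0,"ry":0,"rz":0,"gripper":1},{"x":-3,"y":-1,"z":65,"rx":0,"ry":0,"rz":0,"gripper":1},{"x":-3,"y":-1,"z":73,"rx":0,"ry":0,"rz":0,"gripper":1},{"x":-3,"y":-1,"z":73,"rx":0,"ry":0,"rz":0,"gripper":0.9},{"x":-3,"y":-1,"z":73,"rx":0,"ry":0,"rz":0,"gripper":0.6},{"x":-3,"y":-1,"z":73,"rx":0,"ry":0,"rz":0,"gripper":0.5},{"x":-3,"y":-1,"z":73,"rx":0,"ry":0,"rz":0,"gripper":0.3},{"x":-3,"y":-1,"z":73,"rx":0,"ry":0,"rz":0,"gripper":0.3}])

```text
clock: 14.75
tool_pos: [0.4097, -0.3239, 0.0485]
ee_rot: [179.9, 0.1, 103.4]
wrist_force: [0.8, -1.5, 2.7]
grip_width: 0.686
```

Run:
```python
from h import *
go(430,-290,200,103.5)
go(561.9,68.4,60,106.5)
c=cal('top')
f=lambda z:(np.array(z,float)+.5)/4.2-.5+[220,170]
q=px2plane(c,f([(302,147),(465,101),(496,213),(345,255)]),.070)[:,:2]*1000; print('mid',q.mean(0).round(1))
```

```text
t 14.75 tcp [ 409.7 -323.9   48.5] [1.7992e+02 1.1000e-01 1.0344e+02] F [ 0.8 -1.5  2.7] g 0.686
  to (430, -290, 200, 103.5) shift [  28.    27.8 -151.5] rot [ 0.08  0.11 -0.06]
t 14.75 tcp [ 409.7 -323.9   48.5] [1.7992e+02 1.1000e-01 1.0344e+02] F [ 0.8 -1.5  2.7] g 0.686
  to (561.9, 68.4, 60, 106.5) shift [346.2 239.2 -11.9] rot [ 0.07  0.12 -3.06]
mid [588.9 -29.3]
```

arm_command(commands=[{"x":0,"y":0,"z":-15,"rx":0,"ry":0,"rz":0,"gripper":0.3},{"x":0,"y":0,"z":-50,"rx":0,"ry":0,"rz":0,"gripper":0.3},{"x":0,"y":10,"z":-95,"rx":0,"ry":0,"rz":0,"gripper":0.3},{"x":0,"y":45,"z":-130,"rx":0,"ry":0,"rz":0,"gripper":0.3},{"x":0,"y":90,"z":-145,"rx":0,"ry":0,"rz":-1,"gripper":0.3},{"x":10,"y":135,"z":-150,"rx":0,"ry":0,"rz":-2,"gripper":0.3},{"x":35,"y":175,"z":-150,"rx":0,"ry":0,"rz":-3,"gripper":0.3},{"x":70,"y":205,"z":-150,"rx":0,"ry":0,"rz":-3,"gripper":0.3},{"x":110,"y":225,"z":-150,"rx":0,"ry":0,"rz":-3,"gripper":0.3},{"x":155,"y":235,"z":-150,"rx":0,"ry":0,"rz":-3,"gripper":0.3}])

```text
clock: 15.75
tool_pos: [0.6023, -0.1162, 0.197]
ee_rot: [-179.9, -0.0, 106.5]
wrist_force: [0.6, 0.1, -2.1]
grip_width: 0.686
```

Run:
```python
from h import *
go(561.6,69.4,90,106.5)
```

```text
t 15.75 tcp [ 602.3 -116.2  197. ] [-1.7995e+02 -4.0000e-02  1.0645e+02] F [ 0.6  0.1 -2.1] g 0.686
  to (561.6, 69.4, 90, 106.5) shift [189.4  13.6 107.1] rot [-0.05 -0.04 -0.05]
```

arm_command(commands=[{"x":40,"y":3,"z":0,"rx":0,"ry":0,"rz":0,"gripper":0.3},{"x":85,"y":7,"z":0,"rx":0,"ry":0,"rz":0,"gripper":0.3},{"x":130,"y":10,"z":0,"rx":0,"ry":0,"rz":0,"gripper":0.3},{"x":165,"y":12,"z":0,"rx":0,"ry":0,"rz":0,"gripper":0.3},{"x":183,"y":13,"z":5,"rx":0,"ry":0,"rz":0,"gripper":0.3},{"x":188,"y":13,"z":25,"rx":0,"ry":0,"rz":0,"gripper":0.3},{"x":188,"y":13,"z":60,"rx":0,"ry":0,"rz":0,"gripper":0.3},{"x":188,"y":13,"z":85,"rx":0,"ry":0,"rz":0,"gripper":0.3},{"x":188,"y":13,"z":100,"rx":0,"ry":0,"rz":0,"gripper":0.3},{"x":188,"y":13,"z":105,"rx":0,"ry":0,"rz":0,"gripper":0.3}])

```text
clock: 16.75
tool_pos: [0.56, 0.0659, 0.0907]
ee_rot: [-179.8, -0.0, 106.4]
wrist_force: [-0.3, 0.6, -1.9]
grip_width: 0.686
```

Run:
```python
from h import *
go(561.6,69.4,61,106.5)
c=cal('wrist')
cv2.imwrite('pics/w11.png',arm.snapshot('wrist')[:,:,::-1])
go(561.6,69.4,61,106.5)
```

```text
t 16.75 tcp [560.   65.9  90.7] [-1.7982e+02 -4.0000e-02  1.0644e+02] F [-0.3  0.6 -1.9] g 0.686
  to (561.6, 69.4, 61, 106.5) shift [ 2.9  2.6 29.7] rot [-0.18 -0.04 -0.06]
t 16.8 tcp [560.3  65.9  91.1] [-1.7988e+02 -3.0000e-02  1.0644e+02] F [-0.1  1.1 -2.8] g 0.687
  to (561.6, 69.4, 61, 106.5) shift [ 3.   2.2 30.1] rot [-0.12 -0.03 -0.06]
```

View pics/w11.png

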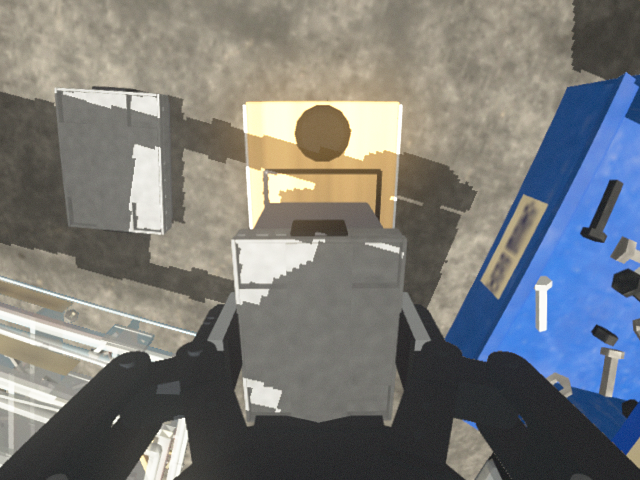

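Run:
```python
from h import *
c=cal('wrist')
ex=np.array([np.cos(np.radians(106.5)),np.sin(np.radians(106.5))]); n=np.array([ex[1],-ex[0]])
o=px2plane(c,[(264,171),(381,170)],.012)[:,:2]*1000
l=px2plane(c,[(232,239),(405,237)],.0907-.0485+.074)[:,:2]*1000
for nm,q in (('out',o),('lid',l)): print(nm,'along',(q@ex).round(1),'across',(q@n).round(1))
t=np.array([560.3,65.9]); print(t@ex,t@n, np.array([561.6,69.4])@ex)
```

```text
out along [-47.8 -47.2] across [522.8 593.6]
lid along [-55.9 -55.1] across [526.6 585.5]
-95.94757710979391 555.9433086626369 -92.96092798587037
```

arm_command(commands=[{"x":3,"y":2.2,"z":10,"rx":0,"ry":0,"rz":0,"gripper":0.3},{"x":3,"y":2.2,"z":20,"rx":0,"ry":0,"rz":0,"gripper":0.3},{"x":3,"y":2.2,"z":27,"rx":0,"ry":0,"rz":0,"gripper":0.3},{"x":3,"y":2.2,"z":30,"rx":0,"ry":0,"rz":0,"gripper":0.3},{"x":3,"y":2.2,"z":31,"rx":0,"ry":0,"rz":0,"gripper":0.3},{"x":3,"y":2.2,"z":31,"rx":0,"ry":0,"rz":0,"gripper":0.3},{"x":3,"y":2.2,"z":31,"rx":0,"ry":0,"rz":0,"gripper":0.3},{"x":3,"y":2.2,"z":31,"rx":0,"ry":0,"rz":0,"gripper":0.8},{"x":3,"y":2.2,"z":31,"rx":0,"ry":0,"rz":0,"gripper":1},{"x":3,"y":2.2,"z":31,"rx":0,"ry":0,"rz":0,"gripper":1}])

```text
clock: 17.8
tool_pos: [0.5625, 0.0695, 0.0619]
ee_rot: [179.9, 0.0, 106.4]
wrist_force: [-0.1, -0.6, 0.1]
grip_width: 1.0
```

Run:
```python
from h import *
go(431,84.2,100,101.5)
```

```text
t 17.8 tcp [562.5  69.5  61.9] [1.7994e+02 1.0000e-02 1.0644e+02] F [-0.1 -0.6  0.1] g 1.0
  to (431, 84.2, 100, 101.5) shift [  51.3 -121.9  -38.3] rot [0.06 0.01 4.94]
```

arm_command(commands=[{"x":0,"y":0,"z":-15,"rx":0,"ry":0,"rz":0,"gripper":1},{"x":0,"y":0,"z":-50,"rx":0,"ry":0,"rz":0,"gripper":1},{"x":5,"y":-10,"z":-85,"rx":0,"ry":0,"rz":0,"gripper":1},{"x":20,"y":-40,"z":-100,"rx":0,"ry":0,"rz":1,"gripper":1},{"x":35,"y":-75,"z":-100,"rx":0,"ry":0,"rz":3,"gripper":1},{"x":48,"y":-105,"z":-90,"rx":0,"ry":0,"rz":5,"gripper":1},{"x":53,"y":-120,"z":-70,"rx":0,"ry":0,"rz":5,"gripper":1},{"x":54,"y":-122,"z":-40,"rx":0,"ry":0,"rz":5,"gripper":1},{"x":54,"y":-122,"z":-20,"rx":0,"ry":0,"rz":5,"gripper":1},{"x":54,"y":-122,"z":-10,"rx":0,"ry":0,"rz":5,"gripper":1}])

```text
clock: 18.8
tool_pos: [0.4292, 0.0867, 0.0706]
ee_rot: [-179.9, -0.0, 101.5]
wrist_force: [-0.5, 0.5, 0.8]
grip_width: 0.996
```

Run:
```python
from h import *
go(430,87,3,101.5)
c=cal('wrist')
v=arm.snapshot('wrist')[:,:,::-1].copy()
P=proj(c,[[.431,.0842,.028]]); print(P)
cv2.drawMarker(v,tuple(int(a) for a in P[0]),(0,0,255),0,12,1)
cv2.imwrite('pics/w12.png',v)
go(430,87,3,101.5)
```

```text
t 18.8 tcp [429.2  86.7  70.6] [-179.95   -0.    101.45] F [-0.5  0.5  0.8] g 0.996
  to (430, 87, 3, 101.5) shift [ 0.1  0.9 67.6] rot [-0.05 -0.   -0.05]
[[321.01871561 273.12018069]]
t 18.85 tcp [428.9  86.6  69.6] [-1.7986e+02 -1.0000e-02  1.0145e+02] F [-1.1 -0.7 -1.3] g 1.002
  to (430, 87, 3, 101.5) shift [ 0.1  1.3 66.6] rot [-0.14 -0.01 -0.05]
```

View pics/w12.png

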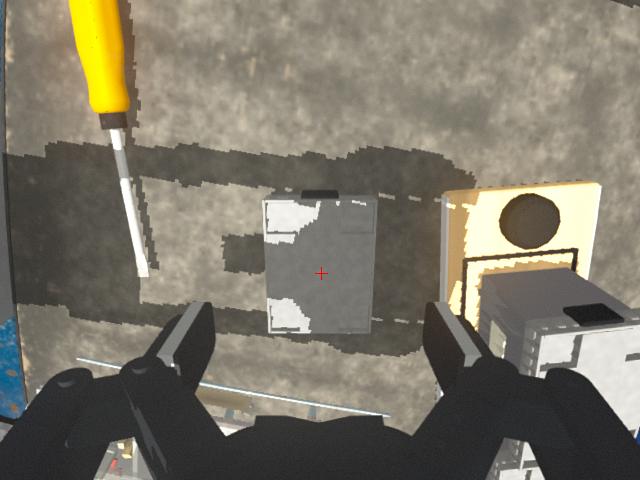

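arm_command(commands=[{"x":1,"y":1,"z":10,"rx":0,"ry":0,"rz":0,"gripper":1},{"x":1,"y":1,"z":30,"rx":0,"ry":0,"rz":0,"gripper":1},{"x":1,"y":1,"z":48,"rx":0,"ry":0,"rz":0,"gripper":0.95},{"x":1,"y":1,"z":60,"rx":0,"ry":0,"rz":0,"gripper":0.9},{"x":1,"y":1,"z":66,"rx":0,"ry":0,"rz":0,"gripper":0.9},{"x":1,"y":1,"z":66,"rx":0,"ry":0,"rz":0,"gripper":0.8},{"x":1,"y":1,"z":66,"rx":0,"ry":0,"rz":0,"gripper":0.6},{"x":1,"y":1,"z":66,"rx":0,"ry":0,"rz":0,"gripper":0.5},{"x":1,"y":1,"z":66,"rx":0,"ry":0,"rz":0,"gripper":0.3},{"x":1,"y":1,"z":66,"rx":0,"ry":0,"rz":0,"gripper":0.3}])

```text
clock: 19.85
tool_pos: [0.4315, 0.088, 0.0063]
ee_rot: [179.9, 0.0, 101.4]
wrist_force: [1.4, 0.6, 2.7]
grip_width: 0.687
```

Run:
```python
from h import *
go(430,87,3,101.5)
c=cal('wrist')
v=arm.snapshot('wrist'); cv2.imwrite('pics/w13.png',v[:,:,::-1])
t=arm.snapshot('top'); cv2.imwrite('pics/t13.png',t[:,:,::-1])
cv2.imwrite('pics/tz13.png',cv2.resize(t[170:320,210:410,::-1],None,fx=4,fy=4,interpolation=cv2.INTER_CUBIC))
```

```text
t 19.85 tcp [431.5  88.    6.3] [1.7987e+02 1.0000e-02 1.0144e+02] F [1.4 0.6 2.7] g 0.687
  to (430, 87, 3, 101.5) shift [-0.7 -1.7  3.3] rot [ 0.13  0.01 -0.06]
```

View pics/w13.png

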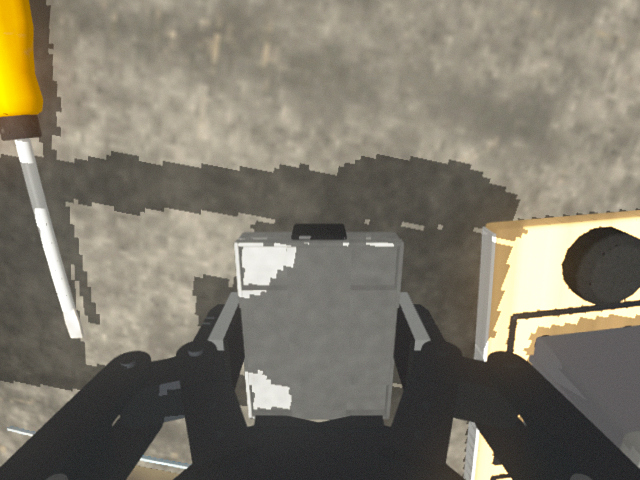

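View pics/tz13.png

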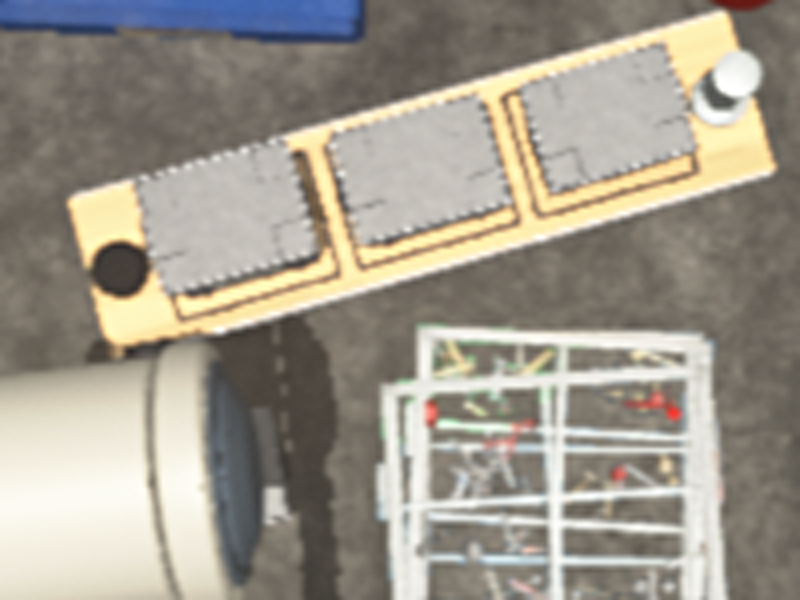

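Run:
```python
from h import *
c=cal('wrist'); o=arm.get_obs(); yaw=np.radians(o['ee_rot'][2]); p=np.array(o['tool_pos'])*1000
ex=np.array([np.cos(yaw),np.sin(yaw)]); n=np.array([ex[1],-ex[0]])
q=px2plane(c,[(236,242),(404,242),(248,417),(391,417)],.028)[:,:2]*1000-p[:2]
print('flat rel tcp along',(q@ex).round(1),'across',(q@n).round(1))
ct=cal('top')
f=lambda z:(np.array(z,float)+.5)/4-.5+[210,170]
q=px2plane(ct,f([(135,182),(287,140),(322,252),(176,292)]),.086)[:,:2]*1000; print(q.round(1).tolist(),q.mean(0).round(1))
d=q[0]-q[1]; print(np.degrees(np.arctan2(d[1],d[0])),np.hypot(*d))
```

```text
flat rel tcp along [ 37.9  37.9 -41.1 -41.2] across [-29.   30.  -30.1  30.8]
[[579.6, 112.8], [601.1, 37.8], [545.2, 19.8], [525.0, 91.5]] [562.7  65.5]
105.9917298244486 78.01831763171191
```

Run:
```python
from h import *
go(562.1,70.5,140,106.45)
```

```text
t 19.95 tcp [431.5  88.    6.3] [1.7987e+02 1.0000e-02 1.0144e+02] F [1.4 0.6 4.5] g 0.687
  to (562.1, 70.5, 140, 106.45) shift [ -43.1  124.8 -133.4] rot [ 0.13  0.01 -5.01]
```

arm_command(commands=[{"x":0,"y":0,"z":-15,"rx":0,"ry":0,"rz":0,"gripper":0.3},{"x":0,"y":0,"z":-50,"rx":0,"ry":0,"rz":0,"gripper":0.3},{"x":0,"y":0,"z":-95,"rx":0,"ry":0,"rz":0,"gripper":0.3},{"x":-2,"y":5,"z":-130,"rx":0,"ry":0,"rz":-1,"gripper":0.3},{"x":-12,"y":35,"z":-140,"rx":0,"ry":0,"rz":-2,"gripper":0.3},{"x":-25,"y":70,"z":-140,"rx":0,"ry":0,"rz":-4,"gripper":0.3},{"x":-36,"y":105,"z":-140,"rx":0,"ry":0,"rz":-5,"gripper":0.3},{"x":-42,"y":120,"z":-140,"rx":0,"ry":0,"rz":-5,"gripper":0.3},{"x":-43,"y":125,"z":-140,"rx":0,"ry":0,"rz":-5,"gripper":0.3},{"x":-43,"y":125,"z":-135,"rx":0,"ry":0,"rz":-5,"gripper":0.3}])

```text
clock: 20.95
tool_pos: [0.5617, 0.0706, 0.1397]
ee_rot: [-179.9, -0.0, 106.4]
wrist_force: [0.3, -0.2, -1.4]
grip_width: 0.69
```

Run:
```python
from h import *
go(562.1,70.5,110,106.45)
```

```text
t 20.95 tcp [561.7  70.6 139.7] [-1.7994e+02 -2.0000e-02  1.0643e+02] F [ 0.3 -0.2 -1.4] g 0.69
  to (562.1, 70.5, 110, 106.45) shift [-0.2  0.4 29.7] rot [-0.06 -0.02 -0.02]
```

Lower to about 14 mm above the lid and look.

arm_command(commands=[{"x":0,"y":0,"z":10,"rx":0,"ry":0,"rz":0,"gripper":0.3},{"x":0,"y":0,"z":20,"rx":0,"ry":0,"rz":0,"gripper":0.3},{"x":0,"y":0,"z":30,"rx":0,"ry":0,"rz":0,"gripper":0.3},{"x":0,"y":0,"z":33,"rx":0,"ry":0,"rz":0,"gripper":0.3},{"x":0,"y":0,"z":33,"rx":0,"ry":0,"rz":0,"gripper":0.3},{"x":0,"y":0,"z":33,"rx":0,"ry":0,"rz":0,"gripper":0.3},{"x":0,"y":0,"z":33,"rx":0,"ry":0,"rz":0,"gripper":0.3},{"x":0,"y":0,"z":33,"rx":0,"ry":0,"rz":0,"gripper":0.3},{"x":0,"y":0,"z":33,"rx":0,"ry":0,"rz":0,"gripper":0.3},{"x":0,"y":0,"z":33,"rx":0,"ry":0,"rz":0,"gripper":0.3}])

```text
clock: 21.95
tool_pos: [0.5618, 0.0706, 0.1075]
ee_rot: [180.0, 0.0, 106.4]
wrist_force: [-0.4, -0.5, -1.8]
grip_width: 0.685
```

Run:
```python
from h import *
go(562.1,70.5,88.3,106.45)
v=arm.snapshot('wrist'); s=arm.snapshot('side')
cv2.imwrite('pics/w14.png',v[:,:,::-1]); cv2.imwrite('pics/s14.png',s[:,:,::-1])
cv2.imwrite('pics/sz14.png',cv2.resize(s[170:320,300:420,::-1],None,fx=4,fy=4,interpolation=cv2.INTER_CUBIC))
go(562.1,70.5,88.3,106.45)
```

```text
t 21.95 tcp [561.8  70.6 107.5] [179.98   0.   106.44] F [-0.4 -0.5 -1.8] g 0.685
  to (562.1, 70.5, 88.3, 106.45) shift [-0.1  0.2 19.2] rot [ 0.02  0.   -0.01]
t 22.05 tcp [561.8  70.5 107.3] [179.99   0.   106.44] F [-0.3  0.4 -1.2] g 0.685
  to (562.1, 70.5, 88.3, 106.45) shift [-0.1  0.3 19. ] rot [ 0.01  0.   -0.01]
```

View pics/w14.png

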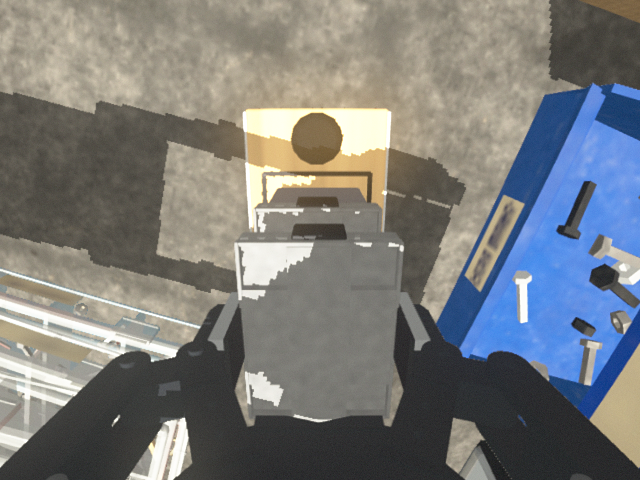

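View pics/sz14.png

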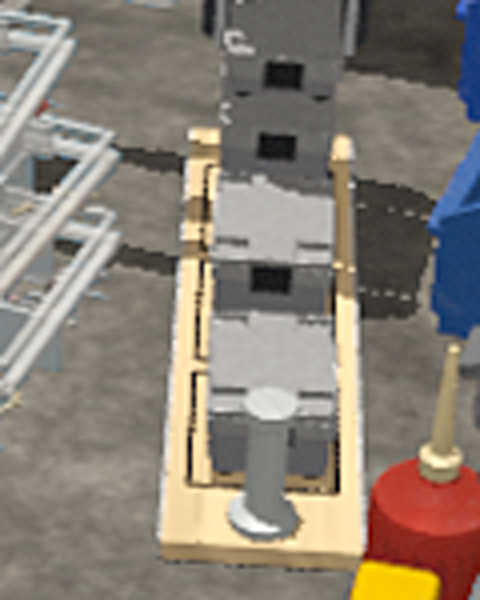

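Run:
```python
import cv2
v=cv2.imread('pics/w14.png'); cv2.imwrite('pics/wz14.png',cv2.resize(v[160:290,220:420],None,fx=4,fy=4,interpolation=cv2.INTER_CUBIC))
```

View pics/wz14.png

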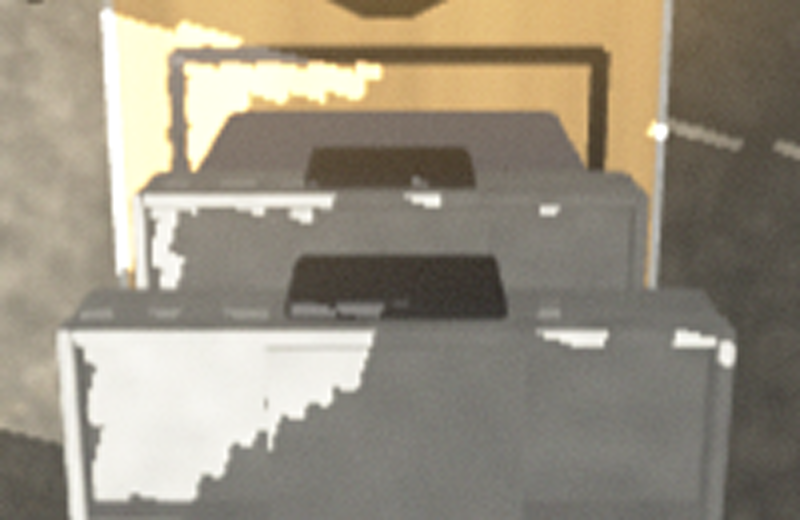

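Run:
```python
from h import *
c=cal('wrist'); o=arm.get_obs(); yaw=np.radians(o['ee_rot'][2]); p=np.array(o['tool_pos'])*1000
ex=np.array([np.cos(yaw),np.sin(yaw)]); n=np.array([ex[1],-ex[0]])
f=lambda z:(np.array(z,float)+.5)/4-.5+[220,160]
for nm,u,z in (('tall',[(140,190),(648,188)],.086),('flat',[(62,328),(735,328)],.0293+.1),('outl',[(170,50),(608,50)],.012)):
    q=px2plane(c,f(u),z)[:,:2]*1000-p[:2]; print(nm,(q@ex).round(1),(q@n).round(1))
```

```text
tall [39.9 40.1] [-29.5  29.1]
flat [38.1 38.1] [-29.2  29.8]
outl [45. 45.] [-36.7  34.5]
```

arm_command(commands=[{"x":1.5,"y":-0.4,"z":0,"rx":0,"ry":0,"rz":0,"gripper":0.3},{"x":1.5,"y":-0.4,"z":5,"rx":0,"ry":0,"rz":0,"gripper":0.3},{"x":1.5,"y":-0.4,"z":10,"rx":0,"ry":0,"rz":0,"gripper":0.3},{"x":1.5,"y":-0.4,"z":14,"rx":0,"ry":0,"rz":0,"gripper":0.3},{"x":1.5,"y":-0.4,"z":16,"rx":0,"ry":0,"rz":0,"gripper":0.3},{"x":1.5,"y":-0.4,"z":18,"rx":0,"ry":0,"rz":0,"gripper":0.3},{"x":1.5,"y":-0.4,"z":19,"rx":0,"ry":0,"rz":0,"gripper":0.3},{"x":1.5,"y":-0.4,"z":19,"rx":0,"ry":0,"rz":0,"gripper":0.3},{"x":1.5,"y":-0.4,"z":19,"rx":0,"ry":0,"rz":0,"gripper":0.3},{"x":1.5,"y":-0.4,"z":19,"rx":0,"ry":0,"rz":0,"gripper":0.3}])

```text
clock: 23.05
tool_pos: [0.561, 0.0719, 0.0884]
ee_rot: [180.0, 0.0, 106.4]
wrist_force: [-0.1, -0.3, -1.7]
grip_width: 0.687
```

Run:
```python
from h import *
go(562.1,70.5,88.3,106.45)
v=arm.snapshot('wrist')[:,:,::-1]; cv2.imwrite('pics/wz15.png',cv2.resize(v[160:290,220:420],None,fx=4,fy=4,interpolation=cv2.INTER_CUBIC))
```

```text
t 23.05 tcp [561.   71.9  88.4] [179.98   0.   106.44] F [-0.1 -0.3 -1.7] g 0.687
  to (562.1, 70.5, 88.3, 106.45) shift [-1.6  0.6  0.1] rot [ 0.02  0.   -0.01]
```

View pics/wz15.png

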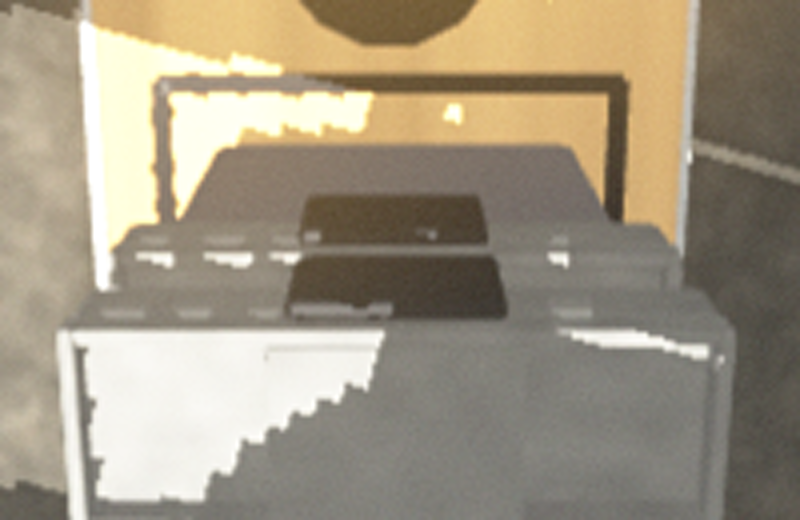

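arm_command(commands=[{"x":0,"y":0,"z":0.5,"rx":0,"ry":0,"rz":0,"gripper":0.3},{"x":0,"y":0,"z":1,"rx":0,"ry":0,"rz":0,"gripper":0.3},{"x":0,"y":0,"z":1.5,"rx":0,"ry":0,"rz":0,"gripper":0.3},{"x":0,"y":0,"z":2,"rx":0,"ry":0,"rz":0,"gripper":0.3},{"x":0,"y":0,"z":2,"rx":0,"ry":0,"rz":0,"gripper":0.3},{"x":0,"y":0,"z":2,"rx":0,"ry":0,"rz":0,"gripper":0.3},{"x":0,"y":0,"z":2,"rx":0,"ry":0,"rz":0,"gripper":0.3},{"x":0,"y":0,"z":2,"rx":0,"ry":0,"rz":0,"gripper":0.3},{"x":0,"y":0,"z":2,"rx":0,"ry":0,"rz":0,"gripper":0.3},{"x":0,"y":0,"z":2,"rx":0,"ry":0,"rz":0,"gripper":0.3}])

```text
clock: 24.1
tool_pos: [0.5612, 0.0719, 0.0882]
ee_rot: [179.9, 0.0, 106.4]
wrist_force: [-3.6, -0.8, 8.0]
grip_width: 0.687
```

arm_command(commands=[{"x":0,"y":0,"z":-0.5,"rx":0,"ry":0,"rz":0,"gripper":0.3},{"x":0,"y":0,"z":-1,"rx":0,"ry":0,"rz":0,"gripper":0.3},{"x":0,"y":0,"z":-1,"rx":0,"ry":0,"rz":0,"gripper":0.75},{"x":0,"y":0,"z":-1,"rx":0,"ry":0,"rz":0,"gripper":0.9},{"x":0,"y":0,"z":-1,"rx":0,"ry":0,"rz":0,"gripper":1},{"x":0,"y":0,"z":-1,"rx":0,"ry":0,"rz":0,"gripper":1},{"x":0,"y":0,"z":-10,"rx":0,"ry":0,"rz":0,"gripper":1},{"x":0,"y":0,"z":-30,"rx":0,"ry":0,"rz":0,"gripper":1},{"x":0,"y":0,"z":-60,"rx":0,"ry":0,"rz":0,"gripper":1},{"x":0,"y":0,"z":-80,"rx":0,"ry":0,"rz":0,"gripper":1}])

```text
clock: 25.1
tool_pos: [0.5614, 0.0719, 0.1691]
ee_rot: [179.9, 0.0, 106.4]
wrist_force: [-0.0, 0.2, -0.4]
grip_width: 1.003
```

arm_command(commands=[{"x":0,"y":-20,"z":-20,"rx":0,"ry":0,"rz":0,"gripper":1},{"x":30,"y":-50,"z":-40,"rx":0,"ry":0,"rz":0,"gripper":1},{"x":70,"y":-80,"z":-50,"rx":0,"ry":0,"rz":0,"gripper":1},{"x":110,"y":-100,"z":-50,"rx":0,"ry":0,"rz":0,"gripper":1},{"x":140,"y":-120,"z":-50,"rx":0,"ry":0,"rz":0,"gripper":1},{"x":160,"y":-140,"z":-50,"rx":0,"ry":0,"rz":0,"gripper":1},{"x":170,"y":-150,"z":-50,"rx":0,"ry":0,"rz":0,"gripper":1},{"x":170,"y":-150,"z":-50,"rx":0,"ry":0,"rz":0,"gripper":1},{"x":170,"y":-150,"z":-50,"rx":0,"ry":0,"rz":0,"gripper":1},{"x":170,"y":-150,"z":-50,"rx":0,"ry":0,"rz":0,"gripper":1}])

```text
clock: 26.1
tool_pos: [0.3697, 0.1919, 0.2162]
ee_rot: [-180.0, 0.0, 106.4]
wrist_force: [-0.7, -0.1, -0.7]
grip_width: 1.0
```

Run:
```python
from h import *
go(0,0,0,106.45)
v=arm.snapshot('wrist');cv2.imwrite('pics/w16.png',v[:,:,::-1])
t=arm.snapshot('top'); s=arm.snapshot('side')
cv2.imwrite('pics/tz16.png',cv2.resize(t[160:280,210:410,::-1],None,fx=4,fy=4,interpolation=cv2.INTER_CUBIC))
cv2.imwrite('pics/sz16.png',cv2.resize(s[170:320,290:410,::-1],None,fx=4,fy=4,interpolation=cv2.INTER_CUBIC))
```

```text
t 26.1 tcp [369.7 191.9 216.2] [-1.7999e+02  2.0000e-02  1.0637e+02] F [-0.7 -0.1 -0.7] g 1.0
  to (0, 0, 0, 106.45) shift [ -79.8 -408.8  216.3] rot [-0.01  0.02 -0.08]
```

View pics/w16.png

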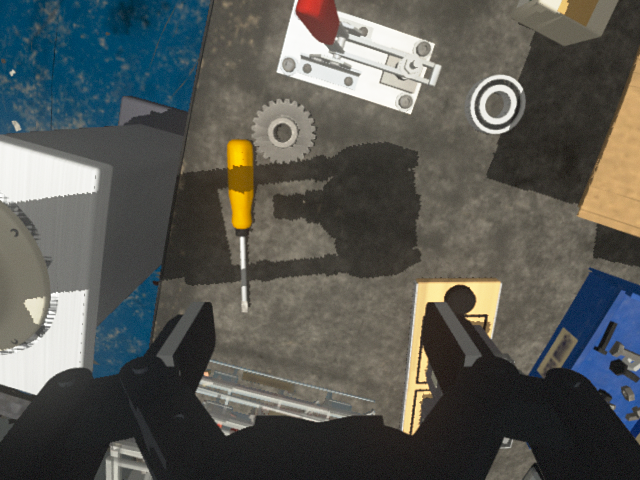

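View pics/tz16.png

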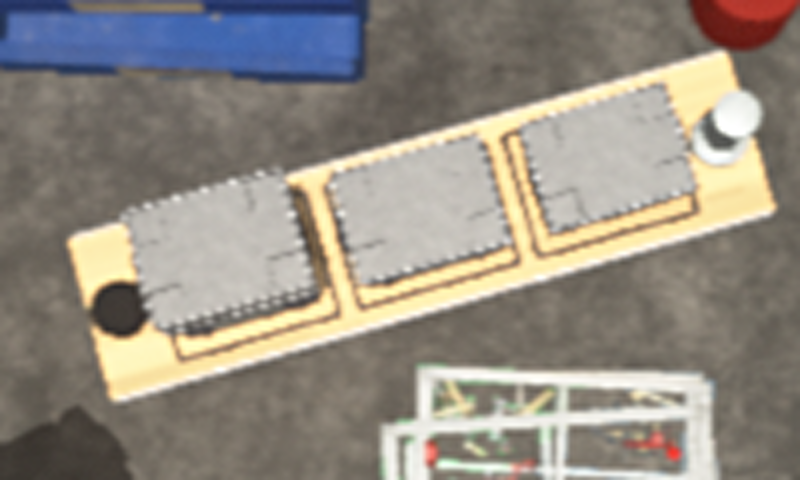

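View pics/sz16.png

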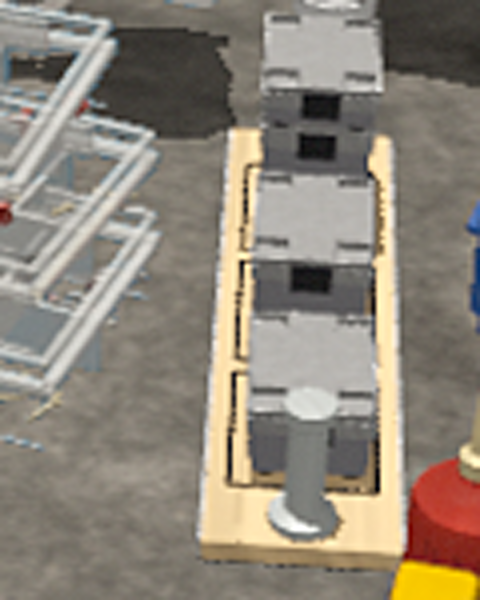

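Run:
```python
from h import *
ct,cs=cal('top'),cal('side')
f=lambda z,o:(np.array(z,float)+.5)/4-.5+o
T={'flat':[(124,214),(279,172),(314,289),(166,328)],'tall?':None,'mid':[(329,177),(483,135),(515,243),(365,283)],'low':[(521,127),(665,86),(695,190),(551,232)]}
S={'flat':[(268,16),(376,16),(383,92),(262,88)],'mid':[(258,178),(373,178),(376,261),(251,255)],'low':[(252,316),(375,316),(378,404),(246,398)]}
Z={'flat':.110,'mid':.070,'low':.054}
und=lambda c,u: cv2.undistortPoints(np.array(u,float).reshape(-1,1,2),c[0],c[1]).reshape(-1,2).T
B=np.array([590.1,-27.6]); a=np.radians(106.5); ey=np.array([np.cos(a),np.sin(a)]); ex=np.array([ey[1],-ey[0]])
for n in S:
    t=f(T[n],[210,160]); s=f(S[n],[290,170])
    X=cv2.triangulatePoints(np.c_[ct[2],ct[3]],np.c_[cs[2],cs[3]],und(ct,t.mean(0)),und(cs,s.mean(0))).ravel(); X=X[:3]/X[3]*1000
    P=px2plane(ct,t,Z[n])[:,:2].mean(0)*1000; Q=px2plane(cs,s,Z[n])[:,:2].mean(0)*1000
    print(n,'tri',X.round(1),'top board xy',((P-B)@ex).round(1),((P-B)@ey).round(1),'side',((Q-B)@ex).round(1),((Q-B)@ey).round(1))
```

```text
flat tri [561.9  66.5 110.9] top board xy 0.1 98.3 side -0.4 101.0
mid tri [589.2 -29.4  71.6] top board xy -1.2 -1.5 side -1.0 2.2
low tri [ 618.4 -123.9   56.5] top board xy 0.1 -100.7 side 0.0 -95.9
```

```bash
python3 -c "
from cell import arm
print(arm.get_obs()['clock'],arm.job_done())"
```

```text
the job is handed in; nothing more can be done
26.25 None
```

I placed the low, mid and tall boxes on their outlines from post to pad, stacked the flat box on the tall one, and handed in at 26.25 s. `job_done` returned no verdict.

| Check | Result | Limit |
|---|---|---|
| Low, mid and flat lid centres vs outline centres (top view) | within about 2 mm in x and y | 12 mm |
| Same (side view) | within about 4 mm | 12 mm |
| Tall box after release, before stacking (wrist view) | about on its outline centre | 12 mm |
| Same (top view) | about 3 mm off along the row | 12 mm |
| Flat lid top height (triangulated) | 110.9 mm, expected 110 mm if seated | about 107–112.5 mm equivalent |

- **Seating:** The flat box made contact (8 N upward) at the TCP height expected for feet in the pockets. Its lid looks level in the side view. I measured its sideways offset from the tall box only while it hovered, about 2 mm, and corrected most of that before lowering.
- **Not checked:** I did not see the feet in the pockets directly. I did not re-measure the tall box after stacking. I did not measure the final angles of the boxes; they look square in the pictures.
- **Disagreements:** The wrist and top cameras differed by 2 to 8 mm along the row. I measured boxes and targets with the same camera so this mostly cancelled. The top and side views differed by up to 5 mm along the row.

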